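# Close the topping station with its three interlocking cover boards

### The arm

A 6-joint arm with a two-finger parallel gripper is mounted at the origin on the work surface. World frame = base frame: x ahead of the robot, y to its left, z up, the work surface at z = 0. Lengths are in m, angles in rad, forces in N, time in s.
With the tool pointing down it reaches from about 0.4 to 0.825 m from the base axis. Payload 7 kg.
Tool frame: the origin (TCP) lies on the front face of the gripper's body, between the roots of the fingers; the fingertips stand 66 mm ahead of it and the grasp point (between the pads) lies 47 mm ahead of it; z points along the fingers, y is the line along which they close (so a half turn about z gives the same grasp; the last joint's range is limited). The gripper opens to 88 mm and grips with 3 to 60 N. Pads are 19 mm wide; open, the fingers measure 130 mm over their backs; the gripper's body (78 mm by 193 mm) begins 47 mm behind the grasp point.
Start: joints at [1.617, 0.359, 0.012, 0, -1.224, -0.288], TCP at [0.162, 0.655, 0.292] pointing down, gripper open.
Joint ranges: [-3.07, 3.07], [-1.43, 2.12], [-1.02, 1.25], [-3.03, 1.67], [-3.05, -0], [-3.03, 3.03]. Speed limits (rad/s): [2.39, 2.39, 3.01, 3.14, 3.14, 3.14].

### API

Orientations are given as [roll, pitch, yaw] about the fixed x, y, z axes, in that order (R = Rz(yaw) Ry(pitch) Rx(roll)).
In Python, from station import arm gives the robot as it stands. The module is installed in compiled form; this text tells all that it offers.
- The arm moves only by the tool move_arm, never from a script. Its argument "increments" is a list of rows, each an object of numbers: "jaw": the gripper command: -1 is shut, 1 is fully open, values between are in proportion; "dx", "dy", "dz": the shift along the tool's x, y, z in m; "twist": the turn about the tool's z in rad. A call has 1 to 12 rows; each row shifts and turns the commanded pose from where the row before left it, along the tool's axes as they then stand; what a row does not reach is not made up. A row lasts 1/12 s, in which the tool goes at most 41.7 mm and 7.16 degrees, less where a joint would pass 70% of its speed; a pose out of reach is approached as far as the arm can. A call is refused whole if a number of a shift passes 0.0417 or a number of a turn 0.125, either way. A call with a gripper value outside its range is refused whole. The fingers move at their own pace and stop on an object; "force" is the grip in N (left out, the last holds). Time passes only in rows, so rows that do not move let the fingers close. It gives the time, the measured TCP pose, the force, the opening and the grip force at its end, in the units of the state.
- arm.get_state(): the state, without advancing time (a new reading comes with each control period).
- arm.grab_frame(name): name is "scene" or "top" or "wrist"; returns the picture (400x640x3 uint8, blue, green, red); there is no depth.
- arm.camera_info(name): a dict with "K" (3x3 intrinsics, pixels), "k1" (the pictures are not rectified: a ray, as slopes to the right and down, at radius r is drawn at 1 + k1 r^2 times it, then the intrinsics apply), "extrinsics" (4x4, takes a point from camera to world coordinates). Camera axes: x right, y down, z forward; pixel columns grow to the right and rows downward; lengths in m; the calibration is good to about 2 mm. A picture is of the moment at which its call begins: read the wrist's pose just before it. camera_info takes no time and is no camera call; for the wrist camera it gives the pose at the moment of the call.
- arm.job_done(): hands the job in; it is judged then, once.
Trained networks look in the newest picture that a camera, given by its name, has taken for a name from the list of things; names that differ only in an ending like _2 or _b are one class to them, and where a whole thing is asked for, a point or a joint stands for the part that bears it (a point fixed in the world has none). Each returns a list of dicts, best first, with "score" (0 to 1); they miss things now and then, are a little off and sometimes report something else, mostly with a low value. They report only what shows in the picture. A call takes as long as a camera call. They do not tell look-alikes from the thing itself.
- arm.find_in(camera, name): "position" ([x, y, z] in m, in world coordinates, good to about 4 mm: the middle of the surface that is visible of it).
- arm.silhouettes(camera, name): "pixels" (400x640 bool, what is visible of it).
- arm.pinpoint(camera, name): "position" ([x, y, z] in m, in world coordinates, good to about 4 mm: a listed point, or the origin of a listed thing).
The state is a dict: "t": time; "q": joint angles; "qd": joint speeds; "joint_efforts": joint torques, N m; "eef_pos": TCP position; "ee_rot": TCP orientation; "force": force on the tool from outside, world axes, zero at the start; "moment": the same for the moment, N m; "width": finger opening in m; "gripper_force": force on a finger pad.
Only numpy, scipy, OpenCV 4.12 (cv2) and the standard library are available. Lean on these libraries where they do the work, as an engineer would, in place of code of your own. Each camera call takes 0.05 s, during which the arm holds its last target. There are 200 camera calls.

### The job

Close the topping station for the night: fit the three loose white cover boards together in its mouth so that they fill it, each lying fully down and flat on the ledges between the plain end and the sprung bar, handles up. Leave the other kitchenware where it stands.

Things in the scene. Friction and masses are not known exactly. Their poses are not given: they have to be found in the camera images.
- station: Steel topping station fixed to the counter, 246 mm (x) by 140 mm (y), 62 mm high, walls 8 mm; origin at the centre of its underside, z up. Its mouth spans x -115..115, y -62..62 mm. Inside, 48 mm up, ledges 10 mm wide along both long walls, along the middle (y = 0) and at the plain end (x = -115) carry the covers, whose tops then lie 2 mm below the rim.
- fixed_side (a point): Middle of the plain end of the mouth, at rim height: station (-115, 0, 62) mm; axes as the station's. Covers a, b, c seated from this end touch each other, their axes parallel to the station's (or all three turned by half a turn, with a at the sprung end). Across y they have 3 mm of play in the mouth and 3 mm at their steps.
- spring_side (a point): Middle of the sprung bar's face when free, at rim height: station (82, 0, 62) mm. The free mouth is 9 mm too short for the three covers. The bar stands as high as the rim, so the last cover does not go in level: lower its edge first, against the bar, nose down 15 to 20 degrees, push the bar back, then lay the rear edge down.
- spring_bar (a joint): Sprung bar across the +x end of the mouth, 12 mm thick, from 49 to 62 mm up. Value: m pushed back towards the station's +x; 0 free, stop at 0.018; about 2 N at 0, rising 0.3 N per mm. With all three covers in, held at about 0.009; its pinch can then keep the last cover a few mm proud until it is pressed down.
- cover_a_grip (a point): White board 12 mm thick, 0.1 to 0.2 kg; on it a grey bar handle, 14 mm (x) by 60 mm (y), 32 mm tall. Point: middle of the handle, 28 mm above the underside; z up. L-shape; outline in mm from this point: x -34..18, y -53.5..67.5 plus x 18..50, y -53.5..5.5. Seated against the plain end: this point at station (-81, -7, 76) mm.
- cover_b_grip (a point): White board 12 mm thick, 0.1 to 0.2 kg; on it a grey bar handle, 14 mm (x) by 60 mm (y), 32 mm tall. Point: middle of the handle, 28 mm above the underside; z up. Z-shape; outline in mm from this point: x -42..30, y -0.5..58.5 plus x -10..50, y -62.5..10.5. Seated between the others: this point at station (-21, 2, 76) mm.
- cover_c_grip (a point): White board 12 mm thick, 0.1 to 0.2 kg; on it a grey bar handle, 14 mm (x) by 60 mm (y), 32 mm tall. Point: middle of the handle, 28 mm above the underside; z up. L-shape, toe smaller than a's; outline in mm: x -25..37, y -65.5..55.5 plus x -45..-25, y 10.5..55.5. Seated with its straight edge x = 37 on the bar: this point at station (54, 5, 76) mm.
- noodle_bowl: Bystander, to be left alone: white noodle bowl, 170 mm wide, 75 mm high; origin at the centre of its underside.
- sauce_bottle: Bystander, to be left alone: amber bottle with red cap, 60 mm wide, 190 mm high; origin at the centre of its underside.
- pickle_jar: Bystander, to be left alone: green glass jar, 72 mm wide, 90 mm high; origin at the centre of its underside.
- steel_cup: Bystander, to be left alone: steel cup, 64 mm wide, 60 mm high; origin at the centre of its underside.
- dip_bowl: Bystander, to be left alone: small blue bowl, 90 mm wide, 35 mm high; origin at the centre of its underside.
- spatula: Bystander, to be left alone: spatula lying on the left of the counter; origin at the centre of its underside.
- spoon: Bystander, to be left alone: spoon lying in front of the robot; origin at the centre of its underside.
Not all that is in view belongs to the job. Leave any pink or red look-alike of the part that bears cover_c_grip alone.

How it is judged:
By the outcome, as a careful person would: the job done as asked, in the order asked, and still so for the second after the job is handed in, with the robot touching nothing.
It also fails if it takes over 72 s, if anything falls off the work surface, if the arm or the gripper's body presses on something with over 40 N, if the wrist force passes 120 N, or if a joint passes its speed limit or range.

## Working session

There is one attempt and no reset: what is moved stays moved. The work goes in short steps, Python scripts to look and compute and a tool call to move; the robot and the scene stay as the last step left them, time stands still between calls to the robot, and variables do not carry over. Pictures are saved under pics/ and viewed, at most 10 in all, crops included, and the job is handed in when it is done.

Besides the shell and the picture viewer there is one more tool, called as name(argument=value, ...) on one line, values as JSON. move_arm: Moves the arm, as the interface text tells. Its arguments: {"type":"object","properties":{"increments":{"type":"array"},"force":{"type":"number"}},"required":["increments"]}

```bash
mkdir -p pics
cat > h.py <<'E'
import numpy as np, cv2
from station import arm
from scipy.spatial.transform import Rotation as R
def info(n):
    c=arm.camera_info(n); return np.array(c["K"]),float(c["k1"]),np.array(c["extrinsics"])
def proj(n,P,c=None):
    K,k1,E=c or info(n); P=np.atleast_2d(P); p=(P-E[:3,3])@E[:3,:3]; s=p[:,:2]/p[:,2:]
    s=s*(1+k1*(s**2).sum(1,keepdims=True)); return s*[K[0,0],K[1,1]]+[K[0,2],K[1,2]]
def ray(n,uv,z,c=None):
    K,k1,E=c or info(n); uv=np.atleast_2d(uv).astype(float); d=(uv-[K[0,2],K[1,2]])/[K[0,0],K[1,1]]; s=d.copy()
    for _ in range(20): s=d/(1+k1*(s**2).sum(1,keepdims=True))
    v=np.c_[s,np.ones(len(s))]@E[:3,:3].T; t=(z-E[2,3])/v[:,2]; return E[:3,3]+v*t[:,None]
E
python3 - <<'E'
from h import *
np.set_printoptions(precision=3,suppress=True)
for n in("top","scene"):
    f=arm.grab_frame(n); cv2.imwrite(f"pics/{n}0.png",f)
    print(n,info(n)[2])
    for k in("station","fixed_side","spring_side","cover_a_grip","cover_b_grip","cover_c_grip"):
        print(k,[(np.array(d["position"]),round(d["score"],2)) for d in arm.pinpoint(n,k)][:4])
print(arm.get_state())
E
```

```text
top [[ 0.029 -0.984  0.174  0.243]
 [-1.    -0.03  -0.007  0.054]
 [ 0.012 -0.173 -0.985  1.785]
 [ 0.     0.     0.     1.   ]]
station [(array([ 0.568, -0.001, -0.001]), 0.82)]
fixed_side [(array([ 0.589, -0.111,  0.06 ]), 0.89)]
spring_side [(array([0.553, 0.084, 0.059]), 0.91)]
cover_a_grip [(array([0.399, 0.287, 0.029]), 0.82), (array([0.372, 0.132, 0.001]), 0.29)]
cover_b_grip [(array([0.603, 0.319, 0.031]), 0.78)]
cover_c_grip [(array([ 0.45 , -0.373,  0.025]), 0.97), (array([ 0.655, -0.46 ,  0.025]), 0.9), (array([ 0.274, -0.349,  0.031]), 0.81)]
scene [[ 0.774  0.495 -0.394  1.121]
 [ 0.633 -0.609  0.478 -0.681]
 [-0.004 -0.619 -0.785  1.24 ]
 [ 0.     0.     0.     1.   ]]
station [(array([ 0.565,  0.001, -0.001]), 0.71)]
fixed_side [(array([ 0.589, -0.11 ,  0.067]), 0.96)]
spring_side [(array([0.549, 0.084, 0.059]), 0.91)]
cover_a_grip [(array([0.397, 0.286, 0.027]), 0.93)]
cover_b_grip [(array([0.602, 0.32 , 0.029]), 0.62)]
cover_c_grip [(array([ 0.276, -0.356,  0.027]), 0.63), (array([ 0.658, -0.458,  0.033]), 0.61), (array([ 0.459, -0.371,  0.028]), 0.57), (array([0.549, 0.084, 0.062]), 0.46)]
{'t': 0.7, 'q': array([ 1.617,  0.359,  0.012, -0.   , -1.224, -0.288]), 'qd': array([-0.   ,  0.002,  0.002, -0.002, -0.001,  0.002]), 'joint_efforts': array([ -0.   , -58.217,  29.325,   7.001,   0.013,  -0.   ]), 'eef_pos': array([0.162, 0.655, 0.292]), 'ee_rot': array([ 3.142,  0.   , -0.242]), 'force': array([-0.453,  1.056, -0.193]), 'moment': array([ 0.033, -0.026, -0.027]), 'gripper_force': 0.0, 'width': 0.08811021647051114}
```

View pics/top0.png

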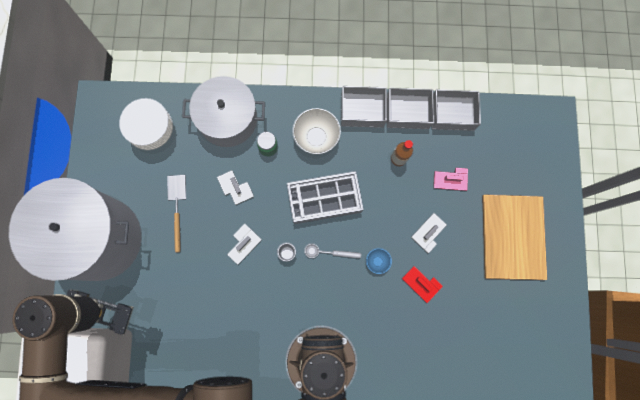

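Run:
```python
from h import *
f=cv2.imread("pics/top0.png")
for p in [(0.45,-.373,.025),(.655,-.46,.025),(.274,-.349,.031),(.399,.287,.029),(.603,.319,.031)]: print(p,proj("top",p).round())
u=proj("top",[(0.45,-.373,.025),(.655,-.46,.025),(.274,-.349,.031)])
x0,y0=(u.min(0)-65).astype(int);x1,y1=(u.max(0)+65).astype(int)
c=f[max(y0,0):y1,max(x0,0):min(x1,640)];print(x0,y0,x1,y1); s=min(800/c.shape[1],600/c.shape[0])
cv2.imwrite("pics/cropc.png",cv2.resize(c,None,fx=s*.99,fy=s*.99,interpolation=cv2.INTER_CUBIC))
```

```text
(0.45, -0.373, 0.025) [[430. 234.]]
(0.655, -0.46, 0.025) [[453. 178.]]
(0.274, -0.349, 0.031) [[424. 284.]]
(0.399, 0.287, 0.029) [[242. 243.]]
(0.603, 0.319, 0.031) [[236. 185.]]
358 112 518 349
```

View pics/cropc.png

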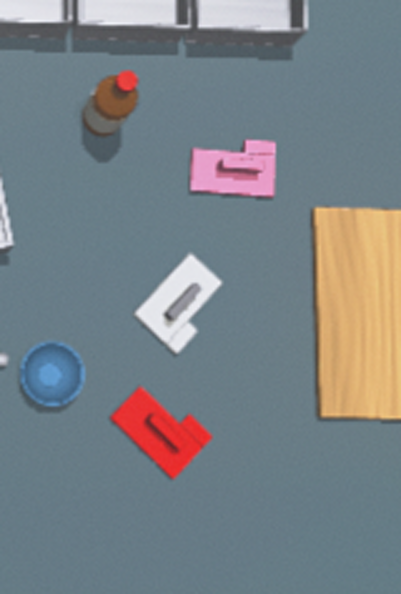

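The top picture shows the station at (325,197), cover a at (243,243) and cover b at (236,186). There are three candidates for cover c: white with a grey handle at (430,233), pink at (453,178) and red at (423,284). The crop confirms the white one is the real cover c. Next I fit the poses of the covers and the station from silhouettes.

```bash
cat >> h.py <<'E'
from scipy.optimize import minimize
H=(-7,7,-30,30,12,44)
M={"cover_a_grip":[(-34,18,-53.5,67.5,0,12),(18,50,-53.5,5.5,0,12),H],
"cover_b_grip":[(-42,30,-.5,58.5,0,12),(-10,50,-62.5,10.5,0,12),H],
"cover_c_grip":[(-25,37,-65.5,55.5,0,12),(-45,-25,10.5,55.5,0,12),H],
"station":[(-123,123,-70,70,0,62)]}
def boxpts(b): return np.array([(x,y,z) for x in b[:2] for y in b[2:4] for z in b[4:]])/1e3
def render(n,c,k,p,z0=0,s=4):
    m=np.zeros((400*s,640*s),np.uint8); Rz=R.from_euler("z",p[2]).as_matrix()
    for b in M[k]:
        u=proj(n,boxpts(b)@Rz.T+[p[0],p[1],z0],c); h=cv2.convexHull(((u+.5)*s-.5).astype(np.float32)*16).round().astype(np.int32)
        cv2.fillConvexPoly(m,h,255,shift=4)
    return cv2.resize(m,(640,400),interpolation=cv2.INTER_AREA)/255.
def fit(k,views,p0,yaws,z0=0):
    """views: list of (cam name, caminfo, bool mask)"""
    T=[(n,c,cv2.GaussianBlur(m.astype(float),(0,0),1)) for n,c,m in views]
    def cost(p): return sum(((cv2.GaussianBlur(render(n,c,k,p,z0),(0,0),1)-m)**2).sum()/m.sum() for n,c,m in T)
    best=min(((cost([*p0,y]),y) for y in yaws))
    r=minimize(cost,[*p0,best[1]],method="Nelder-Mead",options=dict(initial_simplex=np.array([[*p0,best[1]]]*4)+[[0,0,0],[.006,0,0],[0,.006,0],[0,0,.15]],xatol=1e-4,fatol=1e-5,maxiter=90))
    return r.x,r.fun
def pick(n,k,xy,z=.02):
    u=proj(n,[[*xy,z]])[0]
    S=[d for d in arm.silhouettes(n,k) if d["score"]>.15]
    d=min(S,key=lambda d:np.linalg.norm(np.argwhere(d["pixels"]).mean(0)[::-1]-u)); return d["pixels"]
E
python3 - <<'E'
from h import *
G={"cover_a_grip":(.398,.287),"cover_b_grip":(.603,.319),"cover_c_grip":(.453,-.372),"station":(.568,0)}
for n in("top","scene"): arm.grab_frame(n)
C={n:info(n) for n in("top","scene")}
for k,xy in G.items():
    v=[(n,C[n],pick(n,k,xy)) for n in C]
    y=np.arange(0,2*np.pi,.2) if k!="station" else [1.76]
    for w in ([v],[v[:1]],[v[1:]]):
        p,e=fit(k,w[0],xy,y); print(k,p.round(4),np.degrees(p[2]).round(1),round(e,3))
E
```

```text
cover_a_grip [0.3971 0.2826 0.8438] 48.3 0.034
cover_a_grip [0.397  0.2822 0.853 ] 48.9 0.01
cover_a_grip [0.3969 0.2824 0.8338] 47.8 0.023
cover_b_grip [0.6011 0.3211 2.0738] 118.8 2.523
cover_b_grip [0.6029 0.3182 5.4007] 309.4 2.506
cover_b_grip [0.602  0.3218 2.043 ] 117.1 0.005
cover_c_grip [ 0.4535 -0.3731  0.8504] 48.7 1.846
cover_c_grip [ 0.4571 -0.3681  0.4489] 25.7 1.821
cover_c_grip [ 0.4539 -0.373   0.8442] 48.4 0.014
station [0.5673 0.0018 1.7737] 101.6 0.004
station [5.6720e-01 8.0000e-04 1.7763e+00] 101.8 0.001
station [0.5673 0.0033 1.771 ] 101.5 0.001
```

```bash
cat >> h.py <<'E'
def plan(xyz=None,yawdeg=None):
    """remaining move to TCP xyz / yaw in tool units: twist first, then shift along axes after the twist"""
    s=arm.get_state(); p=np.array(s["eef_pos"]); y=s["ee_rot"][2]
    yt=y if yawdeg is None else np.radians(yawdeg); d=np.array(xyz)-p
    tw=-((yt-y+np.pi)%(2*np.pi)-np.pi)
    print("t %.2f at %s yaw %.2f F %s w %.4f | twist %.4f dx %.4f dy %.4f dz %.4f"%(s["t"],p.round(4),np.degrees(y),np.round(s["force"],1),s["width"],tw,d[0]*np.cos(yt)+d[1]*np.sin(yt),d[0]*np.sin(yt)-d[1]*np.cos(yt),-d[2]))
E
python3 -c "
from h import *
plan((.397,.2825,.25),-41.7)"
```

```text
t 1.20 at [0.1617 0.6553 0.2922] yaw -13.86 F [-0.5  0.5 -1.1] w 0.0877 | twist 0.4859 dx 0.4237 dy 0.1218 dz 0.0422
```

move_arm(increments=[{"jaw":1,"twist":0.097},{"twist":0.097},{"twist":0.097},{"twist":0.097},{"twist":0.097},{"dx":0.038,"dy":0.011},{"dx":0.038,"dy":0.011},{"dx":0.038,"dy":0.011},{"dx":0.038,"dy":0.011},{"dx":0.038,"dy":0.011},{"dx":0.038,"dy":0.011}])

```text
$.increments[0]: bad value
```

move_arm(increments=[{"dx":0.038,"dy":0.011,"dz":0.01},{"dx":0.038,"dy":0.011,"dz":0.01},{"dx":0.038,"dy":0.011,"dz":0.01},{"dx":0.038,"dy":0.011,"dz":0.01},{"dx":0.038,"dy":0.011},{"dx":0},{"dx":0}])

```text
$.increments[0]: bad value
```

Run:
```python
from h import *
plan((.397,.2825,.25),-41.7)
k="cover_a_grip"
c=info("wrist"); f=arm.grab_frame("wrist"); cv2.imwrite("pics/w1.png",f); print(c[2].round(3))
for d in arm.silhouettes("wrist",k): print(d["score"],d["pixels"].sum())
p=fit(k,[("wrist",c,pick("wrist",k,(.397,.2825)))],(.397,.2825),[.84]); print(p,np.degrees(p[0][2]))
```

```text
t 1.20 at [0.1617 0.6553 0.2922] yaw -13.86 F [-0.5  0.5 -1.1] w 0.0877 | twist 0.4859 dx 0.4237 dy 0.1218 dz 0.0422
[[-0.24  -0.93  -0.278  0.238]
 [-0.971  0.23   0.068  0.638]
 [ 0.     0.286 -0.958  0.386]
 [ 0.     0.     0.     1.   ]]Traceback (most recent call last):
  File "<stdin>", line 6, in <module>
  File "h.py", line 36, in pick
    d=min(S,key=lambda d:np.linalg.norm(np.argwhere(d["pixels"]).mean(0)[::-1]-u)); return d["pixels"]
ValueError: min() iterable argument is empty
```

View pics/w1.png

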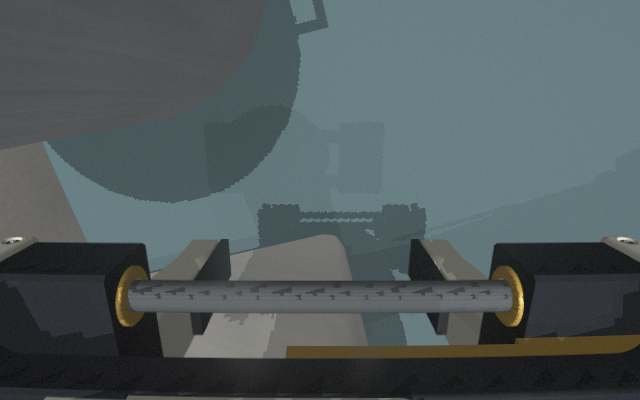

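The move was refused because each row needs all its keys. The wrist view shows the gripper in rows 240 and below, with the counter visible above that. I'll send complete rows.

move_arm(increments=[{"jaw":1,"dx":0,"dy":0,"dz":0,"twist":0.097},{"jaw":1,"dx":0,"dy":0,"dz":0,"twist":0.097},{"jaw":1,"dx":0,"dy":0,"dz":0,"twist":0.097},{"jaw":1,"dx":0,"dy":0,"dz":0,"twist":0.097},{"jaw":1,"dx":0,"dy":0,"dz":0,"twist":0.097},{"jaw":1,"dx":0.038,"dy":0.011,"dz":0,"twist":0},{"jaw":1,"dx":0.038,"dy":0.011,"dz":0,"twist":0},{"jaw":1,"dx":0.038,"dy":0.011,"dz":0,"twist":0},{"jaw":1,"dx":0.038,"dy":0.011,"dz":0,"twist":0},{"jaw":1,"dx":0.038,"dy":0.011,"dz":0,"twist":0},{"jaw":1,"dx":0.038,"dy":0.011,"dz":0,"twist":0},{"jaw":1,"dx":0.038,"dy":0.011,"dz":0,"twist":0}])

```text
t: 2.35
eef_pos: [0.3099, 0.4193, 0.2924]
ee_rot: [-3.141, 0.0, -0.726]
force: [1.3, 0.1, 0.4]
width: 0.0874
gripper_force: 0.0
```

move_arm(increments=[{"jaw":1,"dx":0.038,"dy":0.011,"dz":0.01,"twist":0},{"jaw":1,"dx":0.038,"dy":0.011,"dz":0.01,"twist":0},{"jaw":1,"dx":0.038,"dy":0.011,"dz":0.01,"twist":0},{"jaw":1,"dx":0.038,"dy":0.011,"dz":0.01,"twist":0},{"jaw":0.2,"dx":0,"dy":0,"dz":0,"twist":0},{"jaw":0.2,"dx":0,"dy":0,"dz":0,"twist":0}])

```text
t: 2.85
eef_pos: [0.3944, 0.2852, 0.2519]
ee_rot: [3.141, -0.0, -0.731]
force: [-0.3, 0.4, -0.9]
width: 0.0791
gripper_force: 0.0
```

```bash
cat >> h.py <<'E'
def look(k,p0,yaw,z0=0,png=None):
    c=info("wrist"); f=arm.grab_frame("wrist")
    if png: cv2.imwrite(png,f)
    m=pick("wrist",k,p0,z0+.02); p,e=fit(k,[("wrist",c,m)],p0,[yaw],z0)
    print(k,p.round(4),"deg %.2f err %.3f px %d"%(np.degrees(p[2]),e,m.sum())); return c,m,p
E
python3 - <<'E'
from h import *
plan((.397,.2825,.25),-41.7)
c,m,p=look("cover_a_grip",(.397,.2825),.84,png="pics/w2.png")
f=cv2.imread("pics/w2.png"); r=render("wrist",c,"cover_a_grip",p)
f[cv2.Canny((r*255).astype(np.uint8),50,150)>0]=(0,0,255); f[cv2.Canny(m.astype(np.uint8)*255,50,150)>0]=(0,255,0); cv2.imwrite("pics/w2o.png",f)
E
```

```text
t 2.85 at [0.3944 0.2852 0.2519] yaw -41.86 F [-0.3  0.4 -0.9] w 0.0791 | twist -0.0028 dx 0.0037 dy 0.0002 dz 0.0019
cover_a_grip [0.3973 0.2843 0.8463] deg 48.49 err 0.006 px 8700
```

View pics/w2o.png

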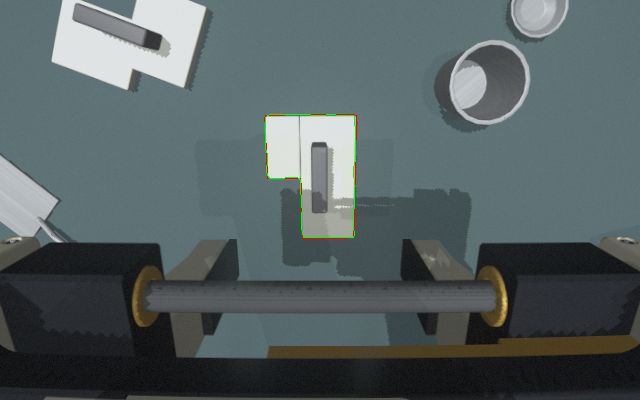

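The green (network) and red (fit) outlines agree around cover a, with the handle at about (319,178). Going down to grip it.

move_arm(increments=[{"jaw":0,"dx":0.003,"dy":-0.001,"dz":0.03,"twist":-0.006},{"jaw":0,"dx":0,"dy":0,"dz":0.04,"twist":0},{"jaw":0,"dx":0,"dy":0,"dz":0.04,"twist":0},{"jaw":0,"dx":0,"dy":0,"dz":0.035,"twist":0},{"jaw":0,"dx":0,"dy":0,"dz":0.025,"twist":0},{"jaw":-0.4,"dx":0,"dy":0,"dz":0,"twist":0},{"jaw":-1,"dx":0,"dy":0,"dz":0,"twist":0},{"jaw":-1,"dx":0,"dy":0,"dz":0,"twist":0},{"jaw":-1,"dx":0,"dy":0,"dz":0,"twist":0},{"jaw":-1,"dx":0,"dy":0,"dz":0,"twist":0}], force=25)

```text
t: 3.78
eef_pos: [0.3964, 0.2865, 0.0828]
ee_rot: [-3.141, 0.0, -0.72]
force: [-1.6, -0.8, 0.4]
width: 0.0155
gripper_force: 1.0
```

```bash
python3 -c "
from h import *
plan((.3973,.2843,.081),-41.5); plan((.52,.06,.25),11.6); print(arm.get_state()['gripper_force'],arm.get_state()['q'])"
```

```text
t 3.78 at [0.3964 0.2865 0.0828] yaw -41.26 F [-1.6 -0.8  0.4] w 0.0155 | twist 0.0042 dx 0.0022 dy 0.0011 dz 0.0018
t 3.78 at [0.3964 0.2865 0.0828] yaw -41.26 F [-1.6 -0.8  0.4] w 0.0155 | twist -0.9226 dx 0.0755 dy 0.2468 dz -0.1672
0.9818173572421074 [ 1.02881538e+00  3.04640527e-01 -6.46600647e-01 -8.94695282e-05
 -6.18549734e-01 -1.78054196e-01]
```

move_arm(increments=[{"jaw":-1,"dx":0,"dy":0,"dz":0,"twist":0},{"jaw":-1,"dx":0,"dy":0,"dz":0,"twist":0},{"jaw":-1,"dx":0,"dy":0,"dz":-0.01,"twist":0},{"jaw":-1,"dx":0,"dy":0,"dz":-0.02,"twist":-0.1},{"jaw":-1,"dx":0,"dy":0,"dz":-0.02,"twist":-0.12},{"jaw":-1,"dx":0,"dy":0,"dz":-0.02,"twist":-0.12},{"jaw":-1,"dx":0,"dy":0,"dz":-0.02,"twist":-0.12},{"jaw":-1,"dx":0,"dy":0,"dz":-0.02,"twist":-0.12},{"jaw":-1,"dx":0,"dy":0,"dz":-0.02,"twist":-0.12},{"jaw":-1,"dx":0,"dy":0,"dz":-0.02,"twist":-0.12},{"jaw":-1,"dx":0,"dy":0,"dz":-0.02,"twist":-0.1}])

```text
t: 4.7
eef_pos: [0.3964, 0.2855, 0.2532]
ee_rot: [-3.141, -0.0, 0.205]
force: [-0.1, -0.5, -2.4]
width: 0.0138
gripper_force: 25.0
```

move_arm(increments=[{"jaw":-1,"dx":-0.002,"dy":0.035,"dz":0,"twist":0},{"jaw":-1,"dx":-0.002,"dy":0.035,"dz":0,"twist":0},{"jaw":-1,"dx":-0.002,"dy":0.035,"dz":0,"twist":0},{"jaw":-1,"dx":-0.002,"dy":0.035,"dz":0,"twist":0},{"jaw":-1,"dx":-0.002,"dy":0.035,"dz":0,"twist":0},{"jaw":-1,"dx":-0.002,"dy":0.035,"dz":0,"twist":0},{"jaw":-1,"dx":-0.002,"dy":0.035,"dz":0,"twist":0},{"jaw":-1,"dx":0,"dy":0.035,"dz":0,"twist":0},{"jaw":-1,"dx":0,"dy":0,"dz":0,"twist":0},{"jaw":-1,"dx":0,"dy":0,"dz":0,"twist":0}])

```text
t: 5.53
eef_pos: [0.438, 0.0067, 0.2521]
ee_rot: [-3.141, -0.0, 0.195]
force: [0.2, 0.1, -1.6]
width: 0.0141
gripper_force: 25.0
```

Run:
```python
from h import *
plan((.44,0,.25),11.6); s=arm.get_state(); p=s["eef_pos"]
np.save("cam_st.npy",0)
c,m,q=look("cover_a_grip",p[:2],s["ee_rot"][2]+np.pi/2,p[2]-.082,png="pics/w3.png")
c,m2,ps=look("station",(.567,.002),1.773)
f=cv2.imread("pics/w3.png")
for n,pp,z,mm in(("cover_a_grip",q,p[2]-.082,m),("station",ps,0,m2)):
    r=render("wrist",c,n,pp,z); f[cv2.Canny((r*255).astype(np.uint8),50,150)>0]=(0,0,255); f[cv2.Canny(mm.astype(np.uint8)*255,50,150)>0]=(0,255,0)
cv2.imwrite("pics/w3o.png",f); print(s["gripper_force"])
for k in("fixed_side","spring_side","station"): print(k,[(np.round(d["position"],4),round(d["score"],2)) for d in arm.pinpoint("wrist",k)])
```

```text
t 5.53 at [0.438  0.0067 0.2521] yaw 11.16 F [ 0.2  0.1 -1.6] w 0.0141 | twist -0.0077 dx 0.0006 dy 0.0070 dz 0.0021Traceback (most recent call last):
  File "<stdin>", line 4, in <module>
  File "h.py", line 46, in look
    m=pick("wrist",k,p0,z0+.02); p,e=fit(k,[("wrist",c,m)],p0,[yaw],z0)
  File "h.py", line 36, in pick
    d=min(S,key=lambda d:np.linalg.norm(np.argwhere(d["pixels"]).mean(0)[::-1]-u)); return d["pixels"]
ValueError: min() iterable argument is empty
```

View pics/w3.png

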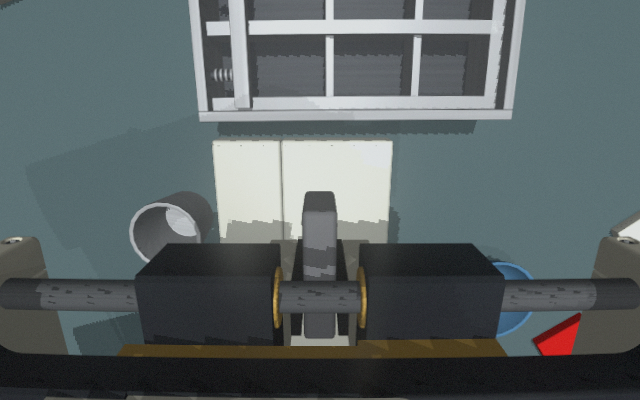

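Run:
```python
from h import *
print(len(arm.silhouettes("wrist","cover_a_grip")),[(d["score"],d["pixels"].sum()) for d in arm.silhouettes("wrist","station")])
try: look("station",(.567,.002),1.773)
except Exception as e: print(e)
for k in("fixed_side","spring_side","station"): print(k,[(np.round(d["position"],4),round(d["score"],2)) for d in arm.pinpoint("wrist",k)])
```

```text
0 [(0.82, np.int64(39129))]
station [0.5688 0.005  1.77  ] deg 101.41 err 0.002 px 39335
fixed_side [(array([ 0.5868, -0.1096,  0.0615]), 0.89)]
spring_side [(array([0.5484, 0.0839, 0.0604]), 0.72)]
station [(array([0.5657, 0.0029, 0.0035]), 0.71)]
```

The held cover a spans columns 214 to 391, with its far edge at row 140. The station mouth is behind it, with the sprung bar on the left at about (238,60). Next I measure the in-hand offset from those edges.

```bash
cat >> h.py <<'E'
def line(g,pts_a,pts_b,half=8,n=25):
    """subpixel edge along segment a-b: fit line to the strongest gradient on normals -> point,dir"""
    a,b=np.array(pts_a,float),np.array(pts_b,float); d=(b-a)/np.linalg.norm(b-a); nn=np.array([-d[1],d[0]])
    t=np.linspace(-half,half,8*half+1); out=[]
    for s in np.linspace(0,1,n):
        q=a+s*(b-a)+t[:,None]*nn
        v=cv2.remap(g,q[None,:,0].astype(np.float32),q[None,:,1].astype(np.float32),cv2.INTER_LINEAR)[0]
        gr=np.abs(np.gradient(cv2.GaussianBlur(v[None],(0,0),3)[0])); i=gr.argmax()
        if 3<i<len(t)-4: out.append(a+s*(b-a)+t[i]*nn)
    o=np.array(out,np.float32); vx,vy,x,y=cv2.fitLine(o,cv2.DIST_HUBER,0,.01,.01).ravel()
    return np.array([x,y]),np.array([vx,vy])
def inter(l,m):
    t=np.linalg.solve(np.c_[l[1],-m[1]],m[0]-l[0]); return l[0]+t[0]*l[1]
E
python3 - <<'E'
from h import *
s=arm.get_state(); p=s["eef_pos"]; y=s["ee_rot"][2]; c=info("wrist")
g=cv2.cvtColor(cv2.imread("pics/w3.png"),cv2.COLOR_BGR2GRAY).astype(np.float32)
L=line(g,(214,150),(216,212),5);Rr=line(g,(391.5,150),(390,212),5);T=line(g,(225,141),(380,141),5)
A,B=inter(L,T),inter(Rr,T); print(A,B)
for zt in(.0828,.081):
    P=ray("wrist",[A,B],p[2]-zt+.012,c)-p
    ex=np.array([np.cos(y),np.sin(y)]);ey=np.array([np.sin(y),-np.cos(y)])
    Q=np.c_[P[:,:2]@ex,P[:,:2]@ey]; print("tool-frame corners (x=50,y=-53.5),(x=-34,y=-53.5):",Q.round(4),"len",np.linalg.norm(Q[0]-Q[1]).round(4))
E
```

```text
[211.14423 140.2024 ] [392.63724 140.02528]
tool-frame corners (x=50,y=-53.5),(x=-34,y=-53.5): [[ 0.057  -0.0512]
 [ 0.057   0.0326]] len 0.0838
tool-frame corners (x=50,y=-53.5),(x=-34,y=-53.5): [[ 0.0572 -0.0506]
 [ 0.0573  0.0323]] len 0.0829
```

move_arm(increments=[{"jaw":-1,"dx":0.0264,"dy":0.0216,"dz":0,"twist":-0.006},{"jaw":-1,"dx":0.0264,"dy":0.0216,"dz":0,"twist":0},{"jaw":-1,"dx":0.0264,"dy":0.0216,"dz":0,"twist":0},{"jaw":-1,"dx":0.0264,"dy":0.0216,"dz":0,"twist":0},{"jaw":-1,"dx":0.0264,"dy":0.0216,"dz":0,"twist":0},{"jaw":-1,"dx":0,"dy":0,"dz":0.02,"twist":0},{"jaw":-1,"dx":0,"dy":0,"dz":0.03,"twist":0},{"jaw":-1,"dx":0,"dy":0,"dz":0.03,"twist":0},{"jaw":-1,"dx":0,"dy":0,"dz":0.016,"twist":0},{"jaw":-1,"dx":0,"dy":0,"dz":0,"twist":0},{"jaw":-1,"dx":0,"dy":0,"dz":0,"twist":0}])

```text
t: 6.9
eef_pos: [0.5892, -0.0701, 0.1556]
ee_rot: [3.141, 0.002, 0.206]
force: [-0.1, 0.8, -0.4]
width: 0.0141
gripper_force: 25.0
```

Run:
```python
from h import *
plan((.589,-.0728,.155),11.5)
f=arm.grab_frame("wrist"); cv2.imwrite("pics/w4.png",f)
```

```text
t 6.90 at [ 0.5892 -0.0701  0.1556] yaw 11.81 F [-0.1  0.8 -0.4] w 0.0141 | twist 0.0053 dx -0.0007 dy 0.0026 dz 0.0006
```

View pics/w4.png

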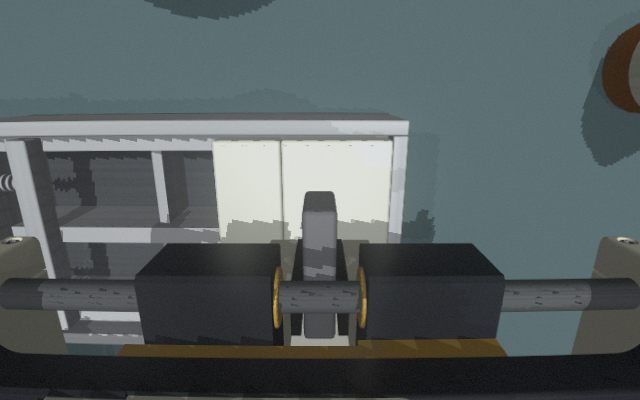

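Cover a hovers over the plain end. Its right edge is at column 391, against the right wall's rim (inner edge about 391, outer 408). The far rim strip is at rows 121 to 134. Measuring the remaining offsets.

Run:
```python
from h import *
s=arm.get_state(); p=s["eef_pos"]; y=s["ee_rot"][2]; c=info("wrist")
g=cv2.cvtColor(cv2.imread("pics/w4.png"),cv2.COLOR_BGR2GRAY).astype(np.float32)
ex=np.array([np.cos(y),np.sin(y)]);ey=np.array([np.sin(y),-np.cos(y)])
def tool(uv,z): P=(ray("wrist",uv,z,c)-p)[:,:2]; return np.c_[P@ex,P@ey].round(4)
for row in g[[160,200],380:415].astype(int): print(row)
for col in (g[112:150,330],g[112:150,100]): print(col.astype(int))
# cover
L=line(g,(214,150),(216,212),5);Rr=line(g,(391.5,150),(390,212),4);T=line(g,(225,141),(380,141),3)
print("cover",inter(L,T),inter(Rr,T)); zt=p[2]-.0828+.012
print(tool([inter(L,T),inter(Rr,T)],zt),"as bottom",tool([inter(L,T),inter(Rr,T)],zt-.012))
O=line(g,(408,130),(403,230),3); N=line(g,(420-20,121),(230,119),4)
print("rim outer far corner",inter(O,N),tool([inter(O,N)],.062)); 
a=tool([O[0],O[0]+30*O[1]],.062); b=tool([N[0],N[0]+30*N[1]],.062); print("outer right edge",a,"far edge",b)
```

```text
[225 221 222 221 222 222 222 223 223 223 214 179 142 183 204 202 199 198
 194 196 192 191 191 192 194 183 142 105 110 109 104 109 106 106 105]
[220 220 220 220 221 219 221 216 202 174 151 191 198 193 197 191 190 189
 185 187 187 189 183 146 104 109 105 109 108 108 105 107 106 107 107]
[ 96  87  91  94  96  97  99  98 156 188 188 186 183 187 186 185 184 181
 180 180 178 180 150 124 127 122 120 122 166 203 216 224 223 223 222 223
 222 222]
[100  93  82  89  89  89  89  88 113 162 180 182 178 182 180 175 176 178
 179 178 177 177 164 126 117 122 120 121 120 157 176 178 181 179 180 181
 178 182]
cover [211.05174 140.35861] [391.95734 139.97314]
[[ 0.057  -0.0512]
 [ 0.0571  0.0324]] as bottom [[ 0.0554 -0.0548]
 [ 0.0555  0.0348]]
rim outer far corner [408.5078  120.01467] [[0.0643 0.0454]]
outer right edge [[0.0273 0.0454]
 [0.0439 0.0454]] far edge [[ 0.0643 -0.0037]
 [ 0.0643  0.0119]]
```

move_arm(increments=[{"jaw":-1,"dx":-0.001,"dy":0.0033,"dz":0,"twist":0},{"jaw":-1,"dx":0,"dy":0,"dz":0.006,"twist":0},{"jaw":-1,"dx":0,"dy":0,"dz":0.006,"twist":0},{"jaw":-1,"dx":0,"dy":0,"dz":0.006,"twist":0},{"jaw":-1,"dx":0,"dy":0,"dz":0.005,"twist":0},{"jaw":-1,"dx":0,"dy":0,"dz":0,"twist":0},{"jaw":-1,"dx":0,"dy":0,"dz":0,"twist":0}])

```text
t: 7.53
eef_pos: [0.5893, -0.0739, 0.1352]
ee_rot: [3.141, -0.002, 0.206]
force: [-5.2, 2.4, 15.9]
width: 0.0139
gripper_force: 25.0
```

Run:
```python
from h import *
plan((.589,-.0728,.13),11.5); print(arm.get_state()["moment"])
f=arm.grab_frame("wrist"); cv2.imwrite("pics/w5f.png",f); cv2.imwrite("pics/w5.png",cv2.resize(f[100:260,180:440],None,fx=3,fy=3,interpolation=cv2.INTER_CUBIC))
```

```text
t 7.53 at [ 0.5893 -0.0739  0.1352] yaw 11.81 F [-5.2  2.4 15.9] w 0.0139 | twist 0.0053 dx -0.0001 dy -0.0011 dz 0.0052
[0.40892823 2.32711664 0.01623183]
```

View pics/w5.png

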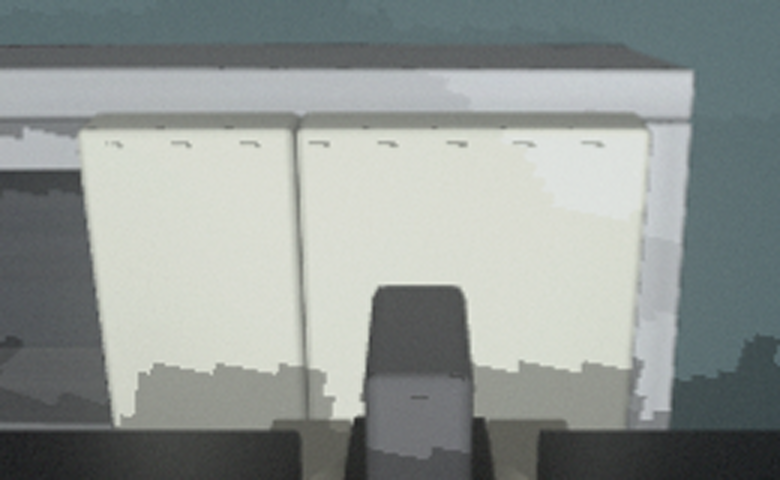

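Cover a's far edge (crop row 113, against the rim's inner edge at 118) is caught on the far rim by about 0.7 mm, so the cover has tipped. I'll lift a little, shift it back 2.2 mm and lower again.

move_arm(increments=[{"jaw":-1,"dx":0,"dy":0,"dz":-0.006,"twist":0},{"jaw":-1,"dx":0,"dy":0,"dz":0,"twist":0},{"jaw":-1,"dx":-0.0022,"dy":-0.0008,"dz":0,"twist":0},{"jaw":-1,"dx":0,"dy":0,"dz":0.003,"twist":0},{"jaw":-1,"dx":0,"dy":0,"dz":0.004,"twist":0},{"jaw":-1,"dx":0,"dy":0,"dz":0.002,"twist":0},{"jaw":-1,"dx":0,"dy":0,"dz":0,"twist":0},{"jaw":-1,"dx":0,"dy":0,"dz":0,"twist":0}])

```text
t: 8.25
eef_pos: [0.588, -0.0731, 0.1304]
ee_rot: [3.141, -0.002, 0.206]
force: [3.0, 1.1, 2.9]
width: 0.0143
gripper_force: 25.0
```

Run:
```python
from h import *
plan((.589,-.0728,.13),11.5); print(arm.get_state()["moment"])
f=arm.grab_frame("wrist"); cv2.imwrite("pics/w6f.png",f); g=cv2.cvtColor(f,cv2.COLOR_BGR2GRAY).astype(int)
for c in(230,300,370): print(c,g[115:150,c])
for r in(150,200): print(r,g[r,380:415])
```

```text
t 8.25 at [ 0.588  -0.0731  0.1304] yaw 11.80 F [3.  1.1 2.9] w 0.0143 | twist 0.0052 dx 0.0011 dy -0.0001 dz 0.0004
[ 0.259183   -0.90259887 -0.02915338]
230 [ 96  94  96  98  97  97 135 176 182 182 182 181 183 182 184 182 181 177
 178 180 179 181 162 119 112 122 125 130 150 195 210 217 221 220 220]
300 [ 96  97  97  98  98  95 144 173 184 186 183 183 188 186 183 184 183 182
 180 180 179 180 159 125 117 109 123 127 155 202 214 219 221 223 222]
370 [ 95  97  96 100  99  94 137 174 196 202 202 202 200 201 199 200 197 192
 193 193 192 191 176 142 119 107 121 125 152 206 221 223 224 186 216]
150 [224 223 225 222 225 223 223 223 223 222 223 223 222 217 178 115  83  95
 139 183 206 206 202 200 200 195 195 195 194 192 193 193 198 183 142]
200 [220 218 221 219 218 220 219 220 219 215 200 163  87  85 105 148 172 184
 182 180 181 179 179 178 173 174 177 177 179 171 142 110 104 109 109]
```

move_arm(increments=[{"jaw":-1,"dx":0.0007,"dy":0.002,"dz":0.001,"twist":0},{"jaw":-1,"dx":0,"dy":0.001,"dz":0.002,"twist":0},{"jaw":-1,"dx":0,"dy":0,"dz":0,"twist":0},{"jaw":-1,"dx":0,"dy":0,"dz":0,"twist":0}])

```text
t: 8.63
eef_pos: [0.5888, -0.0747, 0.1277]
ee_rot: [-3.14, -0.002, 0.206]
force: [0.8, 10.6, 8.6]
width: 0.0139
gripper_force: 25.0
```

move_arm(increments=[{"jaw":-1,"dx":0,"dy":-0.001,"dz":0,"twist":0},{"jaw":-0.3,"dx":0,"dy":0,"dz":-0.001,"twist":0},{"jaw":-0.3,"dx":0,"dy":0,"dz":0,"twist":0},{"jaw":-0.3,"dx":0,"dy":0,"dz":0,"twist":0},{"jaw":-0.3,"dx":0,"dy":0,"dz":-0.02,"twist":0},{"jaw":-0.3,"dx":-0.01,"dy":0,"dz":-0.04,"twist":0},{"jaw":-0.3,"dx":-0.03,"dy":0,"dz":-0.02,"twist":0},{"jaw":-0.3,"dx":-0.03,"dy":0,"dz":-0.02,"twist":0},{"jaw":-0.3,"dx":-0.02,"dy":0,"dz":-0.02,"twist":0},{"jaw":-0.3,"dx":0,"dy":0,"dz":0,"twist":0}])

```text
t: 9.47
eef_pos: [0.4973, -0.0946, 0.2518]
ee_rot: [3.141, -0.004, 0.205]
force: [0.4, -0.1, 0.0]
width: 0.0311
gripper_force: 0.0
```

Run:
```python
from h import *
plan((.6015,.3215,.25),27.5); 
c,m,s=look("station",(.569,.004),1.771,png="pics/w7.png")
ex=np.array([np.cos(s[2]),np.sin(s[2])]);ey=np.array([-ex[1],ex[0]])
t=s[:2]-.081*ex-.007*ey
try:
    c,m,a=look("cover_a_grip",t,s[2],.048); d=a[:2]-s[:2]; print("a in station",d@ex,d@ey,np.degrees(a[2]-s[2]))
except Exception as e: print(e)
```

```text
t 9.47 at [ 0.4973 -0.0946  0.2518] yaw 11.72 F [ 0.4 -0.1  0. ] w 0.0311 | twist -0.2754 dx 0.2846 dy -0.3210 dz 0.0018
station [0.5677 0.0055 1.7736] deg 101.62 err 0.346 px 39816
cover_a_grip [ 0.5914 -0.0726  1.7795] deg 101.96 err 0.001 px 14317
a in station -0.0812792435522707 -0.007471716849283303 0.3379494289580626
```

View pics/w7.png

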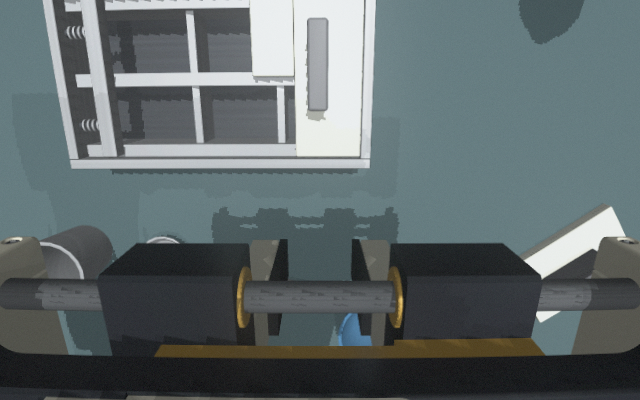

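Cover a is seated: it measures (-81.3, -7.5) mm in the station, against a nominal (-81, -7). On to cover b.

move_arm(increments=[{"jaw":0,"dx":0,"dy":0,"dz":0,"twist":-0.092},{"jaw":0,"dx":0,"dy":0,"dz":0,"twist":-0.092},{"jaw":0,"dx":0,"dy":0,"dz":0,"twist":-0.092},{"jaw":0,"dx":0.0257,"dy":-0.029,"dz":0,"twist":0},{"jaw":0,"dx":0.0257,"dy":-0.029,"dz":0,"twist":0},{"jaw":0,"dx":0.0257,"dy":-0.029,"dz":0,"twist":0},{"jaw":0,"dx":0.0257,"dy":-0.029,"dz":0,"twist":0},{"jaw":0,"dx":0.0257,"dy":-0.029,"dz":0,"twist":0},{"jaw":0,"dx":0.0257,"dy":-0.029,"dz":0,"twist":0},{"jaw":0,"dx":0.0257,"dy":-0.029,"dz":0,"twist":0},{"jaw":0,"dx":0.0257,"dy":-0.029,"dz":0,"twist":0},{"jaw":0,"dx":0.0257,"dy":-0.029,"dz":0,"twist":0}])

```text
t: 10.67
eef_pos: [0.5842, 0.2469, 0.246]
ee_rot: [3.141, 0.003, 0.481]
force: [0.3, -1.1, 1.1]
width: 0.0439
gripper_force: 0.0
```

move_arm(increments=[{"jaw":0,"dx":0.0257,"dy":-0.029,"dz":0,"twist":0},{"jaw":0,"dx":0.0257,"dy":-0.029,"dz":0,"twist":0},{"jaw":0,"dx":0,"dy":0,"dz":0,"twist":0},{"jaw":0,"dx":0,"dy":0,"dz":0,"twist":0}])

```text
t: 11.0
eef_pos: [0.6026, 0.3222, 0.2446]
ee_rot: [3.14, 0.004, 0.483]
force: [-0.4, -0.4, -0.1]
width: 0.0438
gripper_force: 0.0
```

Run:
```python
from h import *
c,m,b=look("cover_b_grip",(.6015,.3215),2.045)
plan((b[0],b[1],.081),np.degrees(b[2])-90)
```

```text
cover_b_grip [0.6028 0.3228 2.0411] deg 116.95 err 0.004 px 9151
t 11.10 at [0.6024 0.3199 0.246 ] yaw 27.59 F [-0.5  0.6  0.8] w 0.0441 | twist 0.0112 dx 0.0017 dy -0.0024 dz 0.1650
```

move_arm(increments=[{"jaw":0,"dx":0.0017,"dy":-0.002,"dz":0.03,"twist":0.011},{"jaw":0,"dx":0,"dy":0,"dz":0.04,"twist":0},{"jaw":0,"dx":0,"dy":0,"dz":0.04,"twist":0},{"jaw":0,"dx":0,"dy":0,"dz":0.035,"twist":0},{"jaw":0,"dx":0,"dy":0,"dz":0.02,"twist":0},{"jaw":-0.4,"dx":0,"dy":0,"dz":0,"twist":0},{"jaw":-1,"dx":0,"dy":0,"dz":0,"twist":0},{"jaw":-1,"dx":0,"dy":0,"dz":0,"twist":0},{"jaw":-1,"dx":0,"dy":0,"dz":0,"twist":0},{"jaw":-1,"dx":0,"dy":0,"dz":0,"twist":0},{"jaw":-1,"dx":0,"dy":0,"dz":0,"twist":0},{"jaw":-1,"dx":0,"dy":0,"dz":0,"twist":0}], force=40)

```text
t: 12.1
eef_pos: [0.6034, 0.3224, 0.0838]
ee_rot: [3.141, -0.001, 0.47]
force: [-0.6, -2.1, 2.1]
width: 0.0136
gripper_force: 40.0
```

Run:
```python
from h import *
plan((.6028,.3228,.081),26.95); print(arm.get_state()["gripper_force"])
s=np.array([.568,.0045,1.7725]); ex=np.array([np.cos(s[2]),np.sin(s[2])]);ey=np.array([-ex[1],ex[0]])
t=s[:2]+(-.016)*ex+.002*ey; print(t); plan((t[0]-.02,t[1],.25),np.degrees(s[2])-90); plan((*t,.16),np.degrees(s[2])-90)
```

```text
t 12.10 at [0.6034 0.3224 0.0838] yaw 26.93 F [-0.6 -2.1  2.1] w 0.0136 | twist -0.0003 dx -0.0004 dy -0.0007 dz 0.0028
40.00068247318268
[ 0.56924597 -0.0115763 ]
t 12.10 at [0.6034 0.3224 0.0838] yaw 26.93 F [-0.6 -2.1  2.1] w 0.0136 | twist 0.2684 dx -0.1200 dy 0.3163 dz -0.1662
t 12.10 at [0.6034 0.3224 0.0838] yaw 26.93 F [-0.6 -2.1  2.1] w 0.0136 | twist 0.2684 dx -0.1004 dy 0.3203 dz -0.0762
```

move_arm(increments=[{"jaw":-1,"dx":0,"dy":0,"dz":-0.02,"twist":0},{"jaw":-1,"dx":0,"dy":0,"dz":-0.02,"twist":0.09},{"jaw":-1,"dx":0,"dy":0,"dz":-0.03,"twist":0.09},{"jaw":-1,"dx":0,"dy":0,"dz":-0.02,"twist":0.088},{"jaw":-1,"dx":-0.0125,"dy":0.04,"dz":0,"twist":0},{"jaw":-1,"dx":-0.0125,"dy":0.038,"dz":0,"twist":0},{"jaw":-1,"dx":-0.0125,"dy":0.038,"dz":0,"twist":0},{"jaw":-1,"dx":-0.0125,"dy":0.038,"dz":0,"twist":0},{"jaw":-1,"dx":-0.0125,"dy":0.038,"dz":0,"twist":0},{"jaw":-1,"dx":-0.0125,"dy":0.038,"dz":0,"twist":0},{"jaw":-1,"dx":-0.0125,"dy":0.038,"dz":0,"twist":0},{"jaw":-1,"dx":-0.0125,"dy":0.038,"dz":0,"twist":0}])

```text
t: 13.1
eef_pos: [0.5659, 0.0013, 0.1733]
ee_rot: [-3.141, -0.0, 0.203]
force: [1.6, -1.0, -1.6]
width: 0.014
gripper_force: 40.0
```

move_arm(increments=[{"jaw":-1,"dx":0,"dy":0.012,"dz":0,"twist":0},{"jaw":-1,"dx":0,"dy":0,"dz":0,"twist":0},{"jaw":-1,"dx":0,"dy":0,"dz":0,"twist":0},{"jaw":-1,"dx":0,"dy":0,"dz":0,"twist":0}])

```text
t: 13.43
eef_pos: [0.5692, -0.0084, 0.1732]
ee_rot: [-3.141, -0.0, 0.202]
force: [0.2, -0.1, -1.8]
width: 0.0138
gripper_force: 40.0
```

Run:
```python
from h import *
plan((.5692,-.0116,.155),11.55)
f=arm.grab_frame("wrist"); cv2.imwrite("pics/w8.png",f)
```

```text
t 13.43 at [ 0.5692 -0.0084  0.1732] yaw 11.58 F [ 0.2 -0.1 -1.8] w 0.0138 | twist 0.0005 dx -0.0007 dy 0.0032 dz 0.0182
```

View pics/w8.png

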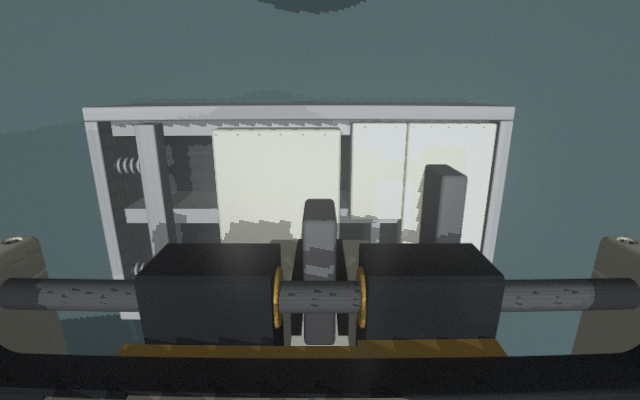

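Cover b (columns 214 to 340, far edge at row 129) hovers over the mouth. Seated cover a is to the right, with its left edge at column 351, and the station's far rim spans (84,108) to (514,107).

```bash
cat >> h.py <<'E'
def toolf(uv,z,c,s):
    p=s["eef_pos"]; y=s["ee_rot"][2]; P=(ray("wrist",uv,z,c)-p)[:,:2]
    return np.c_[P@[np.cos(y),np.sin(y)],P@[np.sin(y),-np.cos(y)]].round(4)
E
python3 - <<'E'
from h import *
s=arm.get_state(); p=s["eef_pos"]; c=info("wrist")
g=cv2.cvtColor(cv2.imread("pics/w8.png"),cv2.COLOR_BGR2GRAY).astype(np.float32)
print(g[120:138,280].astype(int),g[120:138,230].astype(int))
L=line(g,(214,140),(218,200),5);Rr=line(g,(340,140),(339,200),5);T=line(g,(225,129),(330,129),4)
K=[inter(L,T),inter(Rr,T)]; zb=p[2]-.0838; print("b px",K); print("top",toolf(K,zb+.012,c,s).tolist(),"bottom",toolf(K,zb,c,s).tolist())
N=line(g,(140,108),(480,107.5),4); O=line(g,(513,115),(502,200),3); W=line(g,(85,115),(104,240),3); A=line(g,(351.5,135),(350,200),3)
k=[inter(W,N),inter(O,N)]; print("rim px",k,toolf(k,.062,c,s).tolist()); print("rim right/left along",toolf([O[0],W[0]],.062,c,s).tolist())
print("a left edge",A,toolf([A[0]],.060,c,s).tolist())
E
```

```text
[118 129 125 127 127 172 187 136 112 158 191 201 209 211 163 201 214 212] [112 124 122 124 124 158 179 147 112 127 171 197 209 210 212 212 211 210]
b px [array([210.7561 , 129.38303], dtype=float32), array([340.86313, 128.95671], dtype=float32)]
top [[0.0619, -0.0512], [0.0619, 0.0087]] bottom [[0.0607, -0.0549], [0.0607, 0.0094]]
rim px [array([ 80.95588, 105.47401], dtype=float32), array([515.14667, 105.08153], dtype=float32)] [[0.072, -0.1369], [0.0719, 0.1096]]
rim right/left along [[0.0419, 0.1095], [0.0188, -0.1367]]
a left edge (array([350.89368, 173.19385], dtype=float32), array([ 0.02308707, -0.99973345], dtype=float32)) [[0.0318, 0.0176]]
```

move_arm(increments=[{"jaw":-1,"dx":0.0003,"dy":0.0062,"dz":0,"twist":0},{"jaw":-1,"dx":0,"dy":0,"dz":0.008,"twist":0},{"jaw":-1,"dx":0,"dy":0,"dz":0.008,"twist":0},{"jaw":-1,"dx":0,"dy":0,"dz":0.004,"twist":0},{"jaw":-1,"dx":0,"dy":0,"dz":0,"twist":0},{"jaw":-1,"dx":0,"dy":0,"dz":0,"twist":0}])

```text
t: 13.98
eef_pos: [0.5704, -0.0147, 0.1524]
ee_rot: [3.141, 0.001, 0.202]
force: [0.2, -0.8, -1.8]
width: 0.0138
gripper_force: 40.0
```

Run:
```python
from h import *
plan((.5692,-.0116,.153),11.58)
s=arm.get_state(); p=s["eef_pos"]; c=info("wrist"); f=arm.grab_frame("wrist"); cv2.imwrite("pics/w9.png",f)
g=cv2.cvtColor(f,cv2.COLOR_BGR2GRAY).astype(np.float32)
zb=p[2]-.0838
# far rim prediction and edges along columns
for col in(230,280,330): print(col,g[95:150,col].astype(int))
e=proj("wrist",[[*(p[:2]),.062]]); 
L=line(g,(214,150),(218,200),5);Rr=line(g,(340,150),(339,200),5); print(toolf([L[0],Rr[0]],zb+.012,c,s).tolist())
for r in(160,): print(g[r,335:365].astype(int))
```

```text
t 13.98 at [ 0.5704 -0.0147  0.1524] yaw 11.60 F [ 0.2 -0.8 -1.8] w 0.0138 | twist 0.0004 dx -0.0006 dy -0.0033 dz -0.0006
230 [100 100  99  96  96  96  95  95  87  89  88 117 157 162 164 160 161 162
 158 161 159 158 160 159 160 158 136 120 122 120 124 120 114 110 145 180
 195 204 207 206 207 207 206 206 205 205 207 206 208 206 205 207 210 206
 206]
280 [ 95  94  95  95  97  96  95  88  83  90  90 131 158 163 161 160 159 161
 161 161 163 160 159 161 161 153 130 125 127 122 126 125 112 112 157 185
 200 206 207 207 209 209 208 209 207 208 207 208 207 206 209 209 209 209
 209]
330 [101 104 100  98  99  97  98  90  89  87  86 139 167 170 172 171 170 171
 171 172 172 172 172 173 170 165 133 121 122 120 120 167 131 109 135 182
 202 207 210 207 209 208 209 208 210 210 208 208 208 208 209 207 210 208
 209]
[[0.038, -0.0511], [0.038, 0.0084]]
[210 209 210 201 181 144  85 117 171 193 209 210 210 209 210 210 208 209
 210 210 211 208 208 213 211 211 208 209 210 209]
```

Run:
```python
from h import *
s=arm.get_state(); c=info("wrist"); zb=s["eef_pos"][2]-.0838
print(toolf([(280,105.8),(280,120.7)],.062,c,s).tolist(),toolf([(280,127.),(280,129.2)],zb,c,s).tolist(),toolf([(280,129.2),(280,130)],zb+.012,c,s).tolist())
```

```text
[[0.0715, -0.0209], [0.0641, -0.0212]] [[0.0616, -0.0205], [0.0606, -0.0205]] [[0.0618, -0.0192], [0.0614, -0.0192]]
```

move_arm(increments=[{"jaw":-1,"dx":0.0003,"dy":0,"dz":0.006,"twist":0},{"jaw":-1,"dx":0,"dy":0,"dz":0.006,"twist":0},{"jaw":-1,"dx":0,"dy":0,"dz":0.006,"twist":0},{"jaw":-1,"dx":0,"dy":0,"dz":0.003,"twist":0},{"jaw":-1,"dx":0,"dy":0,"dz":0,"twist":0},{"jaw":-1,"dx":0,"dy":0,"dz":0,"twist":0}])

```text
t: 14.53
eef_pos: [0.5709, -0.0147, 0.1318]
ee_rot: [3.142, 0.0, 0.202]
force: [0.1, 0.6, -1.5]
width: 0.0138
gripper_force: 40.0
```

move_arm(increments=[{"jaw":-1,"dx":0,"dy":0.0015,"dz":0.001,"twist":0},{"jaw":-1,"dx":0,"dy":0.0015,"dz":0.001,"twist":0},{"jaw":-1,"dx":0,"dy":0,"dz":0,"twist":0},{"jaw":-1,"dx":0,"dy":0,"dz":0,"twist":0}])

```text
t: 14.87
eef_pos: [0.5721, -0.0166, 0.1317]
ee_rot: [-3.141, -0.002, 0.203]
force: [-6.8, 8.4, 13.9]
width: 0.0137
gripper_force: 40.0
```

move_arm(increments=[{"jaw":-1,"dx":-0.0008,"dy":-0.0008,"dz":-0.001,"twist":0},{"jaw":-1,"dx":0,"dy":0,"dz":0,"twist":0},{"jaw":-0.3,"dx":0,"dy":0,"dz":0,"twist":0},{"jaw":-0.3,"dx":0,"dy":0,"dz":0,"twist":0},{"jaw":-0.3,"dx":0,"dy":0,"dz":0,"twist":0},{"jaw":-0.3,"dx":0,"dy":0,"dz":-0.02,"twist":0},{"jaw":-0.3,"dx":-0.01,"dy":0,"dz":-0.04,"twist":0},{"jaw":-0.3,"dx":-0.03,"dy":0,"dz":-0.02,"twist":0},{"jaw":-0.3,"dx":-0.03,"dy":0,"dz":-0.02,"twist":0},{"jaw":-0.3,"dx":-0.02,"dy":0,"dz":-0.02,"twist":0},{"jaw":-0.3,"dx":0,"dy":0,"dz":0,"twist":0},{"jaw":-0.3,"dx":0,"dy":0,"dz":0,"twist":0}])

```text
t: 15.87
eef_pos: [0.4823, -0.0353, 0.2526]
ee_rot: [-3.141, -0.004, 0.202]
force: [-0.3, 0.3, -0.6]
width: 0.0303
gripper_force: 0.0
```

```bash
cat >> h.py <<'E'
def seated(S=(.569,.004,1.771),ks="ab",png=None):
    _,_,s=look("station",S[:2],S[2],png=png); s=np.array(s); ex=np.array([np.cos(s[2]),np.sin(s[2])]);ey=np.array([-ex[1],ex[0]])
    n=dict(a=(-81,-7),b=(-21,2),c=(54,5))
    for k in ks:
        t=s[:2]+n[k][0]/1e3*ex+n[k][1]/1e3*ey
        try: _,_,a=look(f"cover_{k}_grip",t,s[2],.048); d=a[:2]-s[:2]; print(k,"in station %.1f %.1f deg %.2f"%(d@ex*1e3,d@ey*1e3,np.degrees(a[2]-s[2])))
        except Exception as e: print(k,e)
E
python3 - <<'E'
from h import *
seated(png="pics/w10.png"); plan((.454,-.373,.25),-131.5)
E
```

```text
station [0.5683 0.0053 1.7753] deg 101.72 err 1.032 px 25832
cover_a_grip [ 0.5913 -0.0732  1.7824] deg 102.12 err 0.004 px 13600
a in station -81.5 -6.6 deg 0.40
cover_b_grip [ 0.5701 -0.0157  1.7751] deg 101.70 err 0.001 px 13723
b in station -20.9 2.6 deg -0.01
t 16.17 at [ 0.4827 -0.0351  0.25  ] yaw 11.58 F [-0.5  0.   0.2] w 0.0306 | twist 2.4972 dx 0.2721 dy -0.2024 dz 0.0000
```

Covers a and b are both seated and touching. Next is cover c. I'll turn the tool so the fingers close along the handle's length, which lets the cover pivot in the grip.

move_arm(increments=[{"jaw":0.5,"dx":-0.0106,"dy":0.036,"dz":0,"twist":0},{"jaw":1,"dx":-0.0106,"dy":0.036,"dz":0,"twist":0},{"jaw":1,"dx":-0.0106,"dy":0.036,"dz":0,"twist":0},{"jaw":1,"dx":-0.0106,"dy":0.036,"dz":0,"twist":0},{"jaw":1,"dx":-0.0106,"dy":0.036,"dz":0,"twist":0},{"jaw":1,"dx":-0.0106,"dy":0.036,"dz":0,"twist":0},{"jaw":1,"dx":-0.0106,"dy":0.036,"dz":0,"twist":0},{"jaw":1,"dx":-0.0106,"dy":0.036,"dz":0,"twist":0},{"jaw":1,"dx":-0.0106,"dy":0.036,"dz":0,"twist":0},{"jaw":1,"dx":0,"dy":0,"dz":0,"twist":0.1},{"jaw":1,"dx":0,"dy":0,"dz":0,"twist":0.12},{"jaw":1,"dx":0,"dy":0,"dz":0,"twist":0.12}])

```text
t: 17.17
eef_pos: [0.4538, -0.3728, 0.2495]
ee_rot: [-3.141, 0.003, -0.146]
force: [0.2, 0.5, -0.2]
width: 0.0874
gripper_force: 0.0
```

move_arm(increments=[{"jaw":1,"dx":0,"dy":0,"dz":0,"twist":0.12},{"jaw":1,"dx":0,"dy":0,"dz":0,"twist":0.12},{"jaw":1,"dx":0,"dy":0,"dz":0,"twist":0.12},{"jaw":1,"dx":0,"dy":0,"dz":0,"twist":0.12},{"jaw":1,"dx":0,"dy":0,"dz":0,"twist":0.12},{"jaw":1,"dx":0,"dy":0,"dz":0,"twist":0.12},{"jaw":1,"dx":0,"dy":0,"dz":0,"twist":0.12},{"jaw":1,"dx":0,"dy":0,"dz":0,"twist":0.12},{"jaw":1,"dx":0,"dy":0,"dz":0,"twist":0.12},{"jaw":1,"dx":0,"dy":0,"dz":0,"twist":0.12},{"jaw":1,"dx":0,"dy":0,"dz":0,"twist":0.12},{"jaw":1,"dx":0,"dy":0,"dz":0,"twist":0.12}])

```text
t: 18.17
eef_pos: [0.4543, -0.3718, 0.2499]
ee_rot: [3.14, 0.001, -1.584]
force: [-0.1, 1.0, 0.2]
width: 0.0877
gripper_force: 0.0
```

move_arm(increments=[{"jaw":1,"dx":0,"dy":0,"dz":0,"twist":0.12},{"jaw":1,"dx":0,"dy":0,"dz":0,"twist":0.12},{"jaw":1,"dx":0,"dy":0,"dz":0,"twist":0.12},{"jaw":1,"dx":0,"dy":0,"dz":0,"twist":0.12},{"jaw":1,"dx":0,"dy":0,"dz":0,"twist":0.12},{"jaw":1,"dx":0,"dy":0,"dz":0,"twist":0.11},{"jaw":1,"dx":0,"dy":0,"dz":0,"twist":0},{"jaw":1,"dx":0,"dy":0,"dz":0,"twist":0},{"jaw":1,"dx":0,"dy":0,"dz":0,"twist":0}])

```text
t: 18.92
eef_pos: [0.4542, -0.3717, 0.2505]
ee_rot: [3.141, -0.0, -2.284]
force: [0.4, 1.0, -0.7]
width: 0.0875
gripper_force: 0.0
```

Run:
```python
from h import *
try:
  c,m,b=look("cover_c_grip",(.454,-.373),.845,png="pics/w11.png")
except Exception as e: print(e); b=(.454,-.373,.845)
plan((b[0],b[1],.081),np.degrees(b[2])-180)
```

```text
cover_c_grip [ 0.4557 -0.3721  0.8377] deg 48.00 err 0.003 px 9184
t 19.02 at [ 0.4541 -0.3717  0.2508] yaw -130.94 F [0.5 0.6 0.1] w 0.0877 | twist 0.0185 dx -0.0008 dy -0.0014 dz 0.1698
```

move_arm(increments=[{"jaw":1,"dx":-0.0008,"dy":-0.001,"dz":0.03,"twist":0.0185},{"jaw":1,"dx":0,"dy":0,"dz":0.04,"twist":0},{"jaw":1,"dx":0,"dy":0,"dz":0.04,"twist":0},{"jaw":1,"dx":0,"dy":0,"dz":0.038,"twist":0},{"jaw":1,"dx":0,"dy":0,"dz":0.022,"twist":0},{"jaw":0.4,"dx":0,"dy":0,"dz":0,"twist":0},{"jaw":0,"dx":0,"dy":0,"dz":0,"twist":0},{"jaw":-1,"dx":0,"dy":0,"dz":0,"twist":0},{"jaw":-1,"dx":0,"dy":0,"dz":0,"twist":0},{"jaw":-1,"dx":0,"dy":0,"dz":0,"twist":0},{"jaw":-1,"dx":0,"dy":0,"dz":0,"twist":0}], force=20)

```text
t: 19.93
eef_pos: [0.4556, -0.3718, 0.0814]
ee_rot: [-3.141, 0.0, -2.306]
force: [-0.2, -1.2, -0.7]
width: 0.0595
gripper_force: 20.0
```

Run:
```python
from h import *
st=arm.get_state(); print(st["gripper_force"],st["q"].round(2))
s=np.array([.568,.0045,1.7725]); ex=np.array([np.cos(s[2]),np.sin(s[2])]);ey=np.array([-ex[1],ex[0]])
t=s[:2]+.157*ex+.005*ey; print(t); plan((*t,.155),np.degrees(s[2])-180)
```

```text
19.999992549419403 [-0.35  0.43 -0.43  0.   -0.71 -0.38]
[0.53164818 0.1573154 ]
t 19.93 at [ 0.4556 -0.3718  0.0814] yaw -132.12 F [-0.2 -1.2 -0.7] w 0.0595 | twist -0.9369 dx -0.5032 dy -0.1805 dz -0.0736
```

move_arm(increments=[{"jaw":0.6,"dx":0,"dy":0,"dz":0,"twist":0},{"jaw":0.6,"dx":0,"dy":0,"dz":-0.0025,"twist":0},{"jaw":0.6,"dx":0,"dy":0,"dz":0,"twist":0},{"jaw":-1,"dx":0,"dy":0,"dz":0,"twist":0},{"jaw":-1,"dx":0,"dy":0,"dz":0,"twist":0},{"jaw":-1,"dx":0,"dy":0,"dz":0,"twist":0},{"jaw":-1,"dx":0,"dy":0,"dz":-0.02,"twist":0},{"jaw":-1,"dx":0,"dy":0,"dz":-0.03,"twist":-0.117},{"jaw":-1,"dx":0,"dy":0,"dz":-0.03,"twist":-0.117},{"jaw":-1,"dx":0,"dy":0,"dz":-0.03,"twist":-0.117},{"jaw":-1,"dx":0,"dy":0,"dz":-0.01,"twist":-0.117}])

```text
t: 20.85
eef_pos: [0.4567, -0.3725, 0.2081]
ee_rot: [-3.136, -0.002, -1.832]
force: [1.1, -0.4, -1.4]
width: 0.0603
gripper_force: 20.0
```

move_arm(increments=[{"jaw":-1,"dx":0,"dy":0,"dz":0,"twist":-0.117},{"jaw":-1,"dx":0,"dy":0,"dz":0,"twist":-0.117},{"jaw":-1,"dx":0,"dy":0,"dz":0,"twist":-0.117},{"jaw":-1,"dx":0,"dy":0,"dz":0,"twist":-0.117},{"jaw":-1,"dx":-0.0381,"dy":-0.0139,"dz":0,"twist":0},{"jaw":-1,"dx":-0.0381,"dy":-0.0139,"dz":0,"twist":0},{"jaw":-1,"dx":-0.0381,"dy":-0.0139,"dz":0,"twist":0},{"jaw":-1,"dx":-0.0381,"dy":-0.0139,"dz":0,"twist":0},{"jaw":-1,"dx":-0.0381,"dy":-0.0139,"dz":0,"twist":0},{"jaw":-1,"dx":-0.0381,"dy":-0.0139,"dz":0,"twist":0},{"jaw":-1,"dx":-0.0381,"dy":-0.0139,"dz":0,"twist":0}])

```text
t: 21.77
eef_pos: [0.4971, -0.0891, 0.2036]
ee_rot: [3.141, 0.0, -1.37]
force: [1.1, 0.6, -1.4]
width: 0.0598
gripper_force: 20.0
```

move_arm(increments=[{"jaw":-1,"dx":-0.0381,"dy":-0.0139,"dz":0,"twist":0},{"jaw":-1,"dx":-0.0381,"dy":-0.0139,"dz":0,"twist":0},{"jaw":-1,"dx":-0.0381,"dy":-0.0139,"dz":0,"twist":0},{"jaw":-1,"dx":-0.0381,"dy":-0.0139,"dz":0,"twist":0},{"jaw":-1,"dx":-0.0381,"dy":-0.0139,"dz":0,"twist":0},{"jaw":-1,"dx":-0.0381,"dy":-0.0139,"dz":0,"twist":0},{"jaw":-1,"dx":0,"dy":0,"dz":0,"twist":0},{"jaw":-1,"dx":0,"dy":0,"dz":0,"twist":0},{"jaw":-1,"dx":0,"dy":0,"dz":0,"twist":0}])

```text
t: 22.52
eef_pos: [0.5332, 0.1497, 0.203]
ee_rot: [3.14, -0.0, -1.369]
force: [0.4, -0.9, -2.0]
width: 0.0597
gripper_force: 20.0
```

Run:
```python
from h import *
plan((.5333,.1495,.155),-78.4); print(arm.get_state()["gripper_force"])
f=arm.grab_frame("wrist"); cv2.imwrite("pics/w12.png",f)
print([(np.round(d["position"],4),d["score"]) for d in arm.pinpoint("wrist","cover_c_grip")])
s=arm.get_state(); c=info("wrist"); 
# expected pixels of held cover's corners and station corners
p=s["eef_pos"]; y=s["ee_rot"][2]; Rz=R.from_euler("z",y+np.pi).as_matrix()
P=np.array([(-45,10.5,12),(-45,55.5,12),(-25,10.5,12),(-25,-65.5,12)])/1e3
print("held expected px",proj("wrist",P@Rz.T+[p[0],p[1],p[2]-.0838],c).round(1).tolist())
```

```text
t 22.52 at [0.5332 0.1497 0.203 ] yaw -78.47 F [ 0.4 -0.9 -2. ] w 0.0597 | twist -0.0011 dx 0.0002 dy -0.0000 dz 0.0480
19.99962955713272
[(array([0.5302, 0.1456, 0.1525]), 0.78)]
held expected px [[343.7, 160.5], [438.8, 160.6], [342.9, 201.1], [187.3, 201.2]]
```

move_arm(increments=[{"jaw":-1,"dx":0,"dy":0,"dz":0.025,"twist":0},{"jaw":-1,"dx":0,"dy":0,"dz":0.025,"twist":0},{"jaw":-1,"dx":0,"dy":0,"dz":0.004,"twist":0},{"jaw":-1,"dx":0,"dy":0,"dz":0.003,"twist":0},{"jaw":-1,"dx":0,"dy":0,"dz":0.003,"twist":0},{"jaw":-1,"dx":0,"dy":0,"dz":0.002,"twist":0},{"jaw":-1,"dx":0,"dy":0,"dz":0,"twist":0}])

```text
t: 23.2
eef_pos: [0.5339, 0.1496, 0.1436]
ee_rot: [-3.141, 0.0, -1.371]
force: [-3.3, 0.1, 2.0]
width: 0.0598
gripper_force: 20.0
```

move_arm(increments=[{"jaw":-1,"dx":0,"dy":0,"dz":0.002,"twist":0},{"jaw":-1,"dx":0,"dy":0,"dz":0.002,"twist":0},{"jaw":-1,"dx":0,"dy":0,"dz":0.002,"twist":0},{"jaw":-1,"dx":0,"dy":0,"dz":0,"twist":0}])

```text
t: 23.53
eef_pos: [0.5341, 0.151, 0.1385]
ee_rot: [-3.139, 0.002, -1.37]
force: [-8.8, 6.7, 11.1]
width: 0.0596
gripper_force: 20.0
```

```bash
cat >> h.py <<'E'
def tilt(png,h=.0838):
    """nose-down tilt of held c from toe end/rear edges in the wrist view: compare with model at several tilts"""
    s=arm.get_state(); c=info("wrist"); f=arm.grab_frame("wrist"); cv2.imwrite(png,f)
    p=s["eef_pos"]; y=s["ee_rot"][2]; Rz=R.from_euler("z",y+np.pi).as_matrix()
    P=np.array([(-45,10.5,12),(-45,55.5,12),(-25,-65.5,12),(-45,10.5,0),(-25,-65.5,0)])/1e3-[0,0,h-.047]
    for a in(0,6,10,14,18):
        Q=P@R.from_euler("y",a,degrees=True).as_matrix().T@Rz.T+p-[0,0,.047]
        print(a,proj("wrist",Q,c).round(1).tolist())
    return f
E
python3 - <<'E'
from h import *
f=tilt("pics/w13.png"); plan((.5333,.1495,.14),-78.4); g=cv2.cvtColor(f,cv2.COLOR_BGR2GRAY).astype(int)
for c in(385,400): print(c,g[100:245,c].tolist())
for c in(215,240): print(c,g[130:245,c].tolist())
E
```

```text
0 [[344.3, 160.1], [439.6, 160.3], [188.0, 200.7], [342.8, 155.7], [196.1, 193.9]]
6 [[345.1, 157.0], [443.5, 157.2], [185.4, 197.5], [343.5, 150.1], [193.5, 188.4]]
10 [[345.7, 155.5], [446.2, 155.8], [183.6, 195.7], [344.1, 146.8], [191.7, 185.1]]
14 [[346.3, 154.5], [449.1, 154.8], [181.7, 194.2], [344.7, 144.0], [189.7, 182.1]]
18 [[346.9, 154.1], [452.1, 154.3], [179.6, 193.1], [345.3, 141.7], [187.6, 179.3]]
t 23.58 at [0.5342 0.1509 0.1386] yaw -78.50 F [-8.5  7.2 11.6] w 0.0598 | twist -0.0018 dx 0.0012 dy 0.0012 dz -0.0014
385 [102, 104, 99, 99, 99, 102, 101, 102, 98, 95, 119, 173, 207, 217, 211, 216, 214, 211, 209, 209, 205, 206, 205, 205, 206, 207, 208, 210, 207, 208, 207, 204, 205, 205, 200, 176, 121, 98, 195, 222, 221, 154, 107, 109, 113, 103, 171, 216, 221, 175, 109, 102, 91, 83, 97, 148, 139, 135, 136, 139, 140, 140, 142, 177, 221, 228, 229, 229, 229, 230, 230, 230, 230, 229, 229, 230, 229, 229, 229, 229, 230, 229, 230, 229, 229, 229, 229, 229, 228, 229, 230, 223, 222, 221, 220, 167, 154, 157, 156, 153, 156, 154, 137, 136, 152, 155, 157, 155, 156, 155, 154, 156, 156, 1
[... 1261 characters left out ...]
152, 150, 149, 151, 150, 152, 151, 150, 150, 152, 150, 151, 148, 149, 150, 150, 149, 152, 149, 150, 149, 151, 149, 150, 149, 149, 146, 147, 150, 146]
240 [214, 216, 215, 212, 215, 188, 124, 94, 164, 210, 215, 168, 115, 99, 97, 93, 109, 190, 208, 183, 121, 97, 97, 92, 87, 183, 200, 201, 126, 92, 92, 89, 84, 181, 195, 196, 138, 97, 92, 86, 87, 88, 86, 86, 90, 89, 91, 91, 90, 87, 149, 190, 215, 212, 150, 136, 125, 125, 124, 125, 125, 124, 109, 106, 112, 109, 110, 111, 112, 113, 112, 114, 127, 146, 149, 150, 150, 151, 150, 150, 151, 150, 150, 148, 149, 150, 148, 150, 150, 149, 148, 149, 149, 147, 148, 150, 149, 148, 146, 149, 149, 147, 149, 148, 147, 146, 146, 144, 146, 133, 98, 98, 99, 100, 97]
```

Run:
```python
from h import *
g=cv2.cvtColor(cv2.imread("pics/w12.png"),cv2.COLOR_BGR2GRAY).astype(int)
for c in(385,400): print(c,g[148:180,c].tolist())
for c in(215,240): print(c,g[185:215,c].tolist())
print(g[180,325:350].tolist(),g[180,430:450].tolist()); print(g[215,175:200].tolist())
g=cv2.cvtColor(cv2.imread("pics/w13.png"),cv2.COLOR_BGR2GRAY).astype(int)
print(g[180,325:355].tolist(),g[180,430:460].tolist()); print(g[225,165:200].tolist())
```

```text
385 [85, 84, 85, 87, 87, 95, 95, 95, 97, 110, 114, 116, 158, 217, 231, 233, 233, 233, 232, 233, 233, 234, 233, 233, 233, 234, 234, 233, 232, 232, 233, 233]
400 [156, 154, 155, 153, 155, 149, 147, 113, 99, 110, 116, 118, 154, 213, 230, 233, 232, 233, 233, 233, 233, 232, 234, 235, 232, 232, 233, 233, 233, 233, 233, 233]
215 [115, 115, 114, 113, 114, 114, 113, 114, 113, 112, 108, 107, 104, 106, 107, 109, 135, 148, 154, 161, 157, 159, 159, 160, 156, 156, 158, 156, 155, 157]
240 [114, 113, 115, 115, 116, 112, 113, 116, 113, 115, 106, 105, 105, 106, 106, 109, 133, 148, 154, 161, 160, 157, 160, 158, 158, 158, 158, 157, 158, 160]
[83, 86, 85, 85, 84, 85, 86, 84, 87, 86, 87, 86, 87, 85, 87, 95, 122, 169, 226, 231, 233, 234, 234, 233, 234] [232, 232, 233, 232, 220, 143, 94, 86, 90, 89, 90, 91, 89, 89, 89, 85, 89, 89, 85, 89]
[115, 117, 116, 118, 116, 119, 118, 118, 118, 114, 119, 118, 126, 142, 154, 158, 159, 160, 159, 160, 159, 159, 157, 158, 159]
[161, 162, 162, 162, 163, 161, 163, 162, 166, 168, 163, 166, 166, 164, 163, 164, 161, 137, 124, 171, 217, 225, 230, 229, 230, 230, 230, 229, 230, 230] [230, 230, 230, 231, 229, 230, 228, 228, 229, 230, 228, 225, 208, 168, 205, 208, 203, 203, 199, 195, 198, 197, 196, 198, 196, 192, 130, 87, 89, 85]
[111, 115, 114, 114, 106, 108, 110, 108, 108, 109, 111, 105, 106, 110, 109, 111, 104, 107, 110, 113, 125, 148, 149, 152, 150, 153, 151, 152, 152, 152, 151, 150, 151, 153, 153]
```

Before the press, the held cover matched the model (row 160.3, predicted 160.5). Now it is tilted about 10° nose-down and has slid about 3.5 mm. I'll press a bit more.

move_arm(increments=[{"jaw":-1,"dx":0,"dy":0,"dz":0.002,"twist":0},{"jaw":-1,"dx":0,"dy":0,"dz":0.002,"twist":0},{"jaw":-1,"dx":0,"dy":0,"dz":0,"twist":0},{"jaw":-1,"dx":0,"dy":0,"dz":-0.02,"twist":0},{"jaw":-1,"dx":0,"dy":0,"dz":-0.02,"twist":0},{"jaw":-1,"dx":0,"dy":0,"dz":0,"twist":0},{"jaw":-1,"dx":0,"dy":0,"dz":0,"twist":0}])

```text
t: 24.17
eef_pos: [0.535, 0.1501, 0.1743]
ee_rot: [-3.137, 0.002, -1.37]
force: [-0.4, 0.1, -1.7]
width: 0.0599
gripper_force: 20.0
```

Run:
```python
from h import *
f=tilt("pics/w14.png"); plan((.5333,.1495,.18),-78.4); g=cv2.cvtColor(f,cv2.COLOR_BGR2GRAY).astype(int)
for c in(385,400,420): print(c,g[138:175,c].tolist())
for c in(215,240): print(c,g[170:215,c].tolist())
print(g[180,325:355].tolist(),g[180,430:460].tolist()); print(g[225,165:200].tolist())
```

```text
0 [[344.6, 160.3], [439.9, 160.5], [188.3, 200.8], [343.1, 155.8], [196.5, 194.0]]
6 [[345.4, 157.2], [443.8, 157.4], [185.7, 197.6], [343.8, 150.2], [193.9, 188.5]]
10 [[345.9, 155.7], [446.5, 155.9], [183.9, 195.8], [344.3, 147.0], [192.1, 185.2]]
14 [[346.5, 154.7], [449.4, 155.0], [182.0, 194.3], [344.9, 144.2], [190.1, 182.2]]
18 [[347.1, 154.2], [452.4, 154.5], [180.0, 193.1], [345.5, 141.8], [187.9, 179.4]]
t 24.22 at [0.5343 0.1496 0.173 ] yaw -78.54 F [ 0.  -0.5 -2.1] w 0.0594 | twist -0.0024 dx -0.0001 dy 0.0010 dz -0.0070
385 [85, 90, 89, 86, 82, 82, 80, 83, 82, 80, 82, 80, 83, 86, 92, 94, 95, 97, 94, 142, 149, 149, 150, 153, 154, 157, 155, 156, 158, 175, 208, 229, 231, 229, 231, 231, 230]
400 [96, 98, 99, 100, 100, 100, 99, 93, 86, 85, 84, 84, 85, 85, 85, 86, 87, 89, 89, 121, 142, 151, 151, 154, 155, 158, 155, 158, 158, 172, 205, 228, 232, 231, 230, 230, 231]
420 [98, 95, 95, 96, 95, 97, 92, 85, 84, 82, 83, 82, 83, 84, 84, 85, 82, 83, 85, 115, 143, 150, 152, 153, 151, 153, 155, 159, 156, 166, 198, 227, 230, 231, 231, 230, 231]
215 [226, 221, 217, 213, 205, 199, 196, 196, 
[... 162 characters left out ...]
0, 152, 150, 153, 151]
240 [217, 159, 142, 142, 138, 131, 129, 128, 130, 121, 106, 116, 114, 115, 114, 115, 115, 117, 116, 115, 115, 113, 114, 106, 118, 117, 121, 122, 119, 120, 121, 122, 123, 125, 123, 132, 144, 153, 152, 152, 151, 151, 152, 150, 151]
[85, 86, 86, 85, 87, 86, 87, 90, 91, 91, 97, 99, 98, 97, 89, 89, 90, 90, 109, 130, 184, 217, 226, 231, 230, 232, 231, 231, 231, 231] [230, 230, 230, 231, 231, 231, 230, 231, 230, 230, 231, 230, 230, 231, 231, 229, 218, 131, 87, 87, 90, 87, 87, 88, 88, 90, 86, 90, 85, 89]
[116, 115, 118, 116, 118, 115, 113, 116, 116, 117, 116, 117, 115, 115, 119, 116, 117, 123, 141, 149, 152, 151, 152, 152, 154, 151, 150, 153, 151, 151, 151, 152, 150, 154, 153]
```

```bash
cat > ft.py <<'E'
from h import *
from scipy.optimize import least_squares
def model(v,p,y,h=.0838):
    a,sx,sz=v; Rz=R.from_euler("z",y+np.pi).as_matrix(); Ry=R.from_euler("y",a).as_matrix()
    return lambda P:(((np.atleast_2d(P)/1e3-[0,0,h-.047])@Ry.T+[sx,0,sz])@Rz.T+p-[0,0,.047])
def solve(obs,s,c,sy=0):
    """obs: toe top row, toe bottom row (col 400), rear top row, rear bottom row (col 230), toe cols l,r at row 180, left side col at row 225"""
    def res(v):
        f=model(v,s["eef_pos"],s["ee_rot"][2]); pr=lambda *P:proj("wrist",f(P),c)
        at=lambda q,k,val:(q[0]+(q[1]-q[0])*(val-q[0,k])/(q[1,k]-q[0,k]))[1-k]
        e=lambda x,y0,y1,z,col:at(pr((x,y0,z),(x,y1,z)),0,col)
        m=[e(-45,10.5,55.5,12,400),e(-45,10.5,55.5,0,400),e(-25,-65.5,10.5,12,230),e(-25,-65.5,10.5,0,230)]
        sd=lambda yy,row:at(pr((-45 if yy>0 else -25,yy,12),(-10,yy,12)),1,row)
        m+=[sd(10.5,180),sd(55.5,180),sd(-65.5,225)]
        return np.array(m)-obs
    return least_squares(res,[.2,0,0],x_scale=[.1,.01,.01])
E
python3 - <<'E'
from ft import *
s=arm.get_state(); c=info("wrist")
r=solve([167.3,157.3,205.4,194,344.8,446.8,182.8],s,c); print(np.degrees(r.x[0]),r.x[1:],r.fun.round(1))
f=model(r.x,s["eef_pos"],s["ee_rot"][2]); q=f([(37,0,0),(37,0,12),(-25,0,0),(-45,30,0),(0,0,28)])-s["eef_pos"]
y=s["ee_rot"][2]; print(np.c_[-(q[:,:2]@[np.cos(y),np.sin(y)]),q[:,2]].round(4).tolist())
E
```

```text
11.347187717040713 [0.00405031 0.00470135] [-0.8 -0.9  1.2  0.6  1.   0.5  1.2]
[[0.0331, -0.0857], [0.0354, -0.0739], [-0.0277, -0.0735], [-0.0473, -0.0695], [0.0023, -0.0509]]
```

move_arm(increments=[{"jaw":-1,"dx":0.03,"dy":0.0003,"dz":0,"twist":0},{"jaw":-1,"dx":0.03,"dy":0.0003,"dz":0,"twist":0},{"jaw":-1,"dx":0.03,"dy":0.0004,"dz":0,"twist":0},{"jaw":-1,"dx":0.014,"dy":0,"dz":0.008,"twist":0},{"jaw":-1,"dx":0,"dy":0,"dz":0,"twist":0},{"jaw":-1,"dx":0,"dy":0,"dz":0,"twist":0},{"jaw":-1,"dx":0,"dy":0,"dz":0,"twist":0}], force=30)

```text
t: 24.8
eef_pos: [0.5535, 0.0475, 0.1634]
ee_rot: [3.141, -0.0, -1.371]
force: [-0.5, -0.1, -2.2]
width: 0.0598
gripper_force: 30.0
```

Run:
```python
from h import *
plan((.5541,.0476,.165),-78.45)
f=arm.grab_frame("wrist"); cv2.imwrite("pics/w15.png",f)
```

```text
t 24.80 at [0.5535 0.0475 0.1634] yaw -78.54 F [-0.5 -0.1 -2.2] w 0.0598 | twist -0.0016 dx 0.0000 dy -0.0006 dz -0.0016
```

View pics/w15.png

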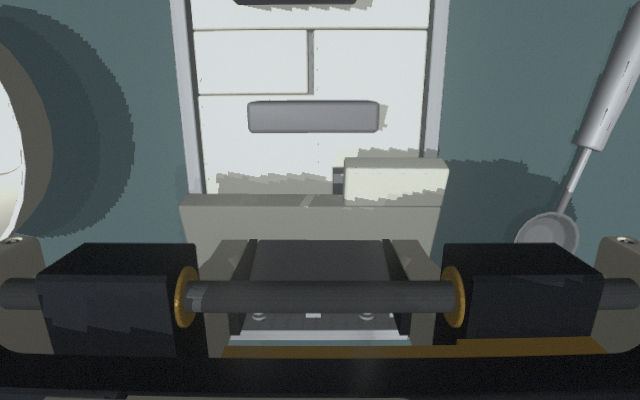

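Picture w15 shows cover c's rear edge from (181,205) to (440,205) and its toe at (344–447,160–205). Cover b's handle is at (313,116), and the station walls are at about columns 180 and 440. Measuring the lateral offset.

Run:
```python
from ft import *
s=arm.get_state(); c=info("wrist"); g=cv2.cvtColor(cv2.imread("pics/w15.png"),cv2.COLOR_BGR2GRAY).astype(np.float32)
for r in(60,120): print(r,g[r,168:212].astype(int).tolist(),g[r,415:455].astype(int).tolist())
L=line(g,(175.5,40),(186,160),4); Q=line(g,(447,40),(440,130),4)
print("outer L,R",L,Q,toolf([L[0],Q[0]],.062,c,s).tolist())
print("cover rows: toe",g[150:215,400].astype(int).tolist()); print("rear",g[185:225,230].astype(int).tolist())
print(g[185,335:352].astype(int).tolist(),g[185,436:458].astype(int).tolist(),g[225,172:192].astype(int).tolist())
```

```text
60 [104, 101, 103, 103, 107, 104, 112, 146, 180, 181, 181, 181, 181, 184, 186, 186, 184, 187, 187, 189, 169, 122, 81, 75, 75, 74, 74, 148, 205, 216, 218, 215, 218, 218, 218, 217, 217, 217, 216, 218, 217, 217, 217, 217] [218, 218, 217, 215, 217, 216, 216, 217, 217, 204, 156, 76, 85, 91, 93, 124, 162, 178, 184, 181, 182, 180, 181, 182, 180, 180, 181, 181, 177, 164, 125, 111, 110, 108, 110, 108, 107, 110, 110, 105]
120 [105, 106, 105, 106, 105, 106, 110, 106, 107, 108, 107, 108, 108, 157, 184, 179, 180, 179, 181, 180, 183, 185, 186, 185, 189, 184, 150, 114, 74, 76, 78, 103, 172, 216, 217, 217, 216, 217, 216, 217, 217, 219, 217, 218] [218, 217, 216, 217, 216, 198, 122, 83, 89, 89, 89, 144, 170, 181, 182, 182, 179, 182, 183, 180, 179, 180, 181, 178, 176, 130, 107, 109, 108, 108, 109, 108, 107, 108, 109, 106, 106, 106, 108, 106]
outer L,R (array([178.763   ,  97.654724], dtype=float32), array([0.1017423 , 0.99481076], dtype=float32)) (array([443.02377,  78.54939], dtype=float32), array([ 0.08067529, -0.99674046], dtype=float32)) [[0.0735, -0.0759], [0.0831, 0.064]]
cover rows: toe [162, 154, 149, 147, 151, 150, 148, 139, 135, 135, 135, 139, 136, 141, 142, 142, 142, 147, 180, 209, 214, 215, 211, 215, 214, 213, 212, 213, 212, 213, 213, 212, 213, 213, 213, 214, 213, 215, 214, 213, 212, 213, 213, 212, 213, 200, 197, 149, 137, 137, 141, 140, 137, 138, 139, 131, 113, 133, 141, 139, 138, 136, 137, 139, 138]
rear [146, 147, 148, 145, 144, 144, 144, 146, 131, 114, 113, 111, 110, 117, 112, 115, 114, 115, 116, 115, 121, 129, 142, 138, 136, 138, 139, 135, 137, 138, 137, 136, 135, 135, 136, 135, 136, 134, 135, 133]
[76, 75, 72, 76, 73, 71, 74, 83, 101, 118, 180, 197, 207, 216, 215, 213, 214] [213, 211, 212, 211, 212, 212, 211, 213, 207, 187, 107, 80, 80, 80, 78, 76, 77, 78, 80, 73, 77, 77] [104, 105, 102, 102, 107, 104, 103, 101, 104, 96, 109, 124, 133, 134, 137, 134, 134, 134, 133, 135]
```

move_arm(increments=[{"jaw":-1,"dx":0,"dy":0,"dz":0.01,"twist":0},{"jaw":-1,"dx":0,"dy":0,"dz":0.008,"twist":0},{"jaw":-1,"dx":0,"dy":0,"dz":0.005,"twist":0},{"jaw":-1,"dx":0,"dy":0,"dz":0.003,"twist":0},{"jaw":-1,"dx":0,"dy":0,"dz":0.002,"twist":0},{"jaw":-1,"dx":0,"dy":0,"dz":0,"twist":0},{"jaw":-1,"dx":0,"dy":0,"dz":0,"twist":0}])

```text
t: 25.43
eef_pos: [0.553, 0.047, 0.1366]
ee_rot: [3.14, -0.001, -1.369]
force: [-5.5, -3.1, 13.6]
width: 0.0595
gripper_force: 30.0
```

Run:
```python
from ft import *
s=arm.get_state(); c=info("wrist"); print("moment",np.round(s["moment"],2)); y=s["ee_rot"][2]; m=s["moment"]
print("tool-frame moment x,y",m[0]*np.cos(y)+m[1]*np.sin(y),m[0]*np.sin(y)-m[1]*np.cos(y))
f=arm.grab_frame("wrist"); cv2.imwrite("pics/w16.png",f); g=cv2.cvtColor(f,cv2.COLOR_BGR2GRAY).astype(np.float32)
for col in(200,230,280,360,400,430): print(col,g[145:222,col].astype(int).tolist())
for r in(180,190): print(r,g[r,330:352].astype(int).tolist(),g[r,425:470].astype(int).tolist())
print(225,g[225,165:195].astype(int).tolist())
```

```text
moment [-0.95  2.18  0.07]
tool-frame moment x,y -2.3271955355378315 0.49420384965998193
200 [209, 208, 210, 207, 206, 209, 208, 209, 208, 208, 209, 208, 209, 205, 205, 207, 205, 210, 207, 208, 207, 207, 205, 209, 207, 208, 207, 207, 209, 208, 208, 208, 206, 207, 206, 207, 165, 153, 152, 153, 153, 153, 144, 139, 138, 136, 139, 139, 137, 112, 102, 102, 104, 100, 102, 102, 104, 105, 106, 103, 107, 121, 130, 135, 133, 132, 132, 132, 131, 132, 131, 132, 130, 130, 132, 132, 131]
230 [207, 207, 208, 209, 208, 207, 207, 207, 209, 206, 208, 207, 207, 207, 206, 208, 209, 206, 206, 208, 207, 207, 208, 207, 209, 207, 206, 206, 206, 206, 207, 205, 205, 207, 206, 207, 205, 204, 167, 153, 145, 144, 141, 141, 141, 140, 142, 140, 142, 127, 113, 106, 107, 107, 109, 110, 107, 108, 112, 108, 112, 120, 134, 133, 135, 134, 133, 135, 133, 130, 132, 133, 132, 133, 132, 133, 132]
280 [207, 209, 209, 207, 206, 208, 207, 211, 206, 209, 207, 208, 207, 208, 207, 207, 206, 209, 207, 205, 206, 207, 207, 208, 210, 207, 208, 206, 207, 209, 206, 207, 209, 207, 209, 204, 207, 207, 198, 196, 164, 154, 155, 155, 153, 1
[... 1414 characters left out ...]
 206, 208, 206, 207] [207, 205, 204, 206, 204, 205, 205, 205, 204, 206, 205, 205, 204, 206, 202, 206, 205, 204, 204, 201, 185, 167, 172, 171, 171, 170, 153, 85, 74, 75, 74, 76, 76, 76, 74, 73, 73, 73, 74, 74, 72, 74, 74, 73, 75]
190 [206, 204, 188, 157, 113, 120, 120, 120, 121, 121, 119, 118, 109, 111, 149, 187, 194, 202, 207, 207, 205, 207] [155, 155, 191, 205, 203, 203, 203, 203, 204, 203, 159, 146, 142, 144, 144, 144, 143, 141, 134, 121, 123, 119, 118, 122, 120, 113, 83, 77, 74, 74, 73, 74, 74, 74, 71, 70, 72, 74, 72, 72, 75, 73, 72, 75, 71]
225 [100, 97, 94, 95, 90, 90, 118, 158, 159, 158, 158, 159, 158, 158, 156, 159, 152, 138, 121, 130, 129, 130, 129, 129, 131, 131, 128, 131, 132, 129]
```

Run:
```python
from ft import *
s=arm.get_state(); c=info("wrist"); p=s["eef_pos"]; y=s["ee_rot"][2]
print("rim",toolf([(171.3,225),(451.3,180)],.062,c,s).tolist())
r=solve([167.4,157.2,206,194,344.7,445.3,182.5],s,c); print(np.degrees(r.x[0]),r.x[1:],r.fun.round(2))
f=model(r.x,p,y)
for dz in(-.003,0,.003):
  for uv,P in(((182.5,225),(-15,-65.5,12)),((344.7,180),(-40,10.5,12)),((445.3,180),(-40,55.5,12))):
    z=f(P)[0,2]+dz; q=toolf([uv],z,c,s)[0]; print(dz,P,"z %.4f tool x,y"%z,q,"offset y",q[1]-P[1]/1e3)
```

```text
rim [[0.0116, -0.0762], [0.035, 0.0636]]
11.433005114295149 [0.00412906 0.00413255] [-0.75 -0.64  0.77  0.8   0.62  0.91  1.39]
-0.003 (-15, -65.5, 12) z 0.0693 tool x,y [ 0.0144 -0.0674] offset y -0.001899999999999999
-0.003 (-40, 10.5, 12) z 0.0743 tool x,y [0.0379 0.0104] offset y -0.00010000000000000113
-0.003 (-40, 55.5, 12) z 0.0743 tool x,y [0.0379 0.0561] offset y 0.0005999999999999964
0 (-15, -65.5, 12) z 0.0723 tool x,y [ 0.0155 -0.0662] offset y -0.0006999999999999923
0 (-40, 10.5, 12) z 0.0773 tool x,y [0.0387 0.0102] offset y -0.0002999999999999999
0 (-40, 55.5, 12) z 0.0773 tool x,y [0.0387 0.055 ] offset y -0.0005000000000000004
0.003 (-15, -65.5, 12) z 0.0753 tool x,y [ 0.0167 -0.0649] offset y 0.0006000000000000033
0.003 (-40, 10.5, 12) z 0.0803 tool x,y [0.0394 0.01  ] offset y -0.0005000000000000004
0.003 (-40, 55.5, 12) z 0.0803 tool x,y [0.0394 0.0539] offset y -0.0015999999999999973
```

The nose is well below the rim, so this contact is the nose resting on the ledge. I'll centre by 0.6 mm and push the bar back.

move_arm(increments=[{"jaw":-1,"dx":0,"dy":-0.0006,"dz":-0.0008,"twist":0},{"jaw":-1,"dx":-0.003,"dy":0,"dz":0,"twist":0},{"jaw":-1,"dx":-0.003,"dy":0,"dz":0,"twist":0},{"jaw":-1,"dx":0,"dy":0,"dz":0,"twist":0},{"jaw":-1,"dx":0,"dy":0,"dz":0,"twist":0}])

```text
t: 25.9
eef_pos: [0.5531, 0.0536, 0.1367]
ee_rot: [-3.141, -0.001, -1.369]
force: [-1.2, -3.4, 6.0]
width: 0.0596
gripper_force: 30.0
```

```bash
cat > m.py <<'E'
from ft import *
import sys
def mech(show=True):
    s=arm.get_state(); y=s["ee_rot"][2]; F=np.array(s["force"]); d=s["eef_pos"][:2]-np.array([.568,.0045]); e=np.array([-.2003,.9797])
    print("t %.2f TCP station x %.1f y %.1f z %.1f  Fstation x %.1f y %.1f z %.1f"%(s["t"],d@e*1e3,d@[-.9797,-.2003]*1e3,s["eef_pos"][2]*1e3,F[:2]@e,F[:2]@[-.9797,-.2003],F[2]),"M",np.round(s["moment"],2))
    f=arm.grab_frame("wrist"); cv2.imwrite(sys.argv[1],f); g=cv2.cvtColor(f,cv2.COLOR_BGR2GRAY).astype(int)
    for c in(225,265,400): print(c,g[140:220,c].tolist())
mech()
E
python3 m.py pics/w17.png
```

```text
t 25.90 TCP station x 51.1 y 4.8 z 136.7  Fstation x -3.1 y 1.8 z 6.0 M [-1.13  0.52  0.14]
225 [208, 208, 210, 208, 208, 210, 209, 208, 209, 209, 211, 209, 210, 208, 210, 209, 209, 207, 208, 207, 207, 208, 209, 208, 208, 209, 207, 211, 208, 208, 207, 208, 208, 207, 205, 206, 207, 207, 208, 205, 206, 206, 206, 206, 164, 155, 143, 142, 143, 142, 142, 143, 143, 140, 119, 107, 106, 106, 107, 107, 108, 105, 109, 111, 110, 111, 125, 135, 134, 135, 132, 134, 133, 136, 135, 132, 131, 133, 133, 132]
265 [209, 210, 209, 211, 210, 208, 210, 209, 210, 209, 209, 208, 209, 211, 210, 210, 207, 209, 208, 210, 208, 208, 208, 208, 210, 210, 210, 206, 210, 210, 210, 208, 209, 208, 207, 208, 208, 208, 208, 208, 207, 207, 210, 209, 176, 156, 155, 156, 155, 155, 154, 152, 156, 153, 127, 113, 106, 105, 106, 105, 106, 107, 107, 104, 108, 108, 118, 135, 132, 132, 133, 132, 132, 134, 133, 135, 129, 134, 132, 130]
400 [210, 207, 207, 208, 208, 209, 208, 209, 209, 207, 207, 209, 211, 209, 207, 170, 151, 134, 125, 128, 128, 131, 132, 131, 133, 135, 134, 156, 191, 205, 207, 206, 205, 208, 207, 208, 209, 207, 207, 207, 205, 205, 206, 207, 206, 202, 205, 205, 206, 205, 206, 203, 205, 205, 205, 193, 175, 171, 171, 141, 132, 133, 133, 135, 134, 127, 113, 124, 134, 133, 137, 134, 133, 132, 133, 132, 133, 133, 131, 131]
```

move_arm(increments=[{"jaw":-1,"dx":-0.003,"dy":0,"dz":0,"twist":0},{"jaw":-1,"dx":-0.003,"dy":0,"dz":0,"twist":0},{"jaw":-1,"dx":-0.0025,"dy":0,"dz":0,"twist":0},{"jaw":-1,"dx":0,"dy":0,"dz":0,"twist":0},{"jaw":-1,"dx":0,"dy":0,"dz":0,"twist":0}])

```text
t: 26.37
eef_pos: [0.5515, 0.0615, 0.1367]
ee_rot: [3.142, -0.001, -1.369]
force: [0.2, -6.3, 5.4]
width: 0.0597
gripper_force: 30.0
```

```bash
python3 m.py pics/w18.png
```

```text
t 26.37 TCP station x 59.1 y 4.8 z 136.7  Fstation x -6.2 y 1.0 z 5.4 M [-2.28  0.05  0.24]
225 [212, 211, 214, 211, 211, 211, 210, 214, 211, 209, 212, 211, 212, 211, 211, 211, 212, 212, 210, 210, 211, 210, 209, 211, 209, 209, 209, 210, 210, 208, 210, 210, 209, 210, 208, 207, 209, 210, 207, 207, 207, 207, 209, 208, 167, 156, 148, 142, 144, 133, 105, 86, 83, 87, 86, 108, 107, 106, 108, 107, 109, 111, 110, 109, 110, 112, 125, 135, 135, 136, 136, 134, 132, 132, 135, 132, 135, 135, 134, 133]
265 [211, 213, 211, 213, 212, 213, 214, 213, 213, 211, 214, 212, 209, 212, 213, 210, 212, 210, 212, 212, 213, 210, 214, 211, 211, 210, 210, 208, 211, 212, 210, 212, 211, 211, 210, 209, 211, 210, 211, 210, 210, 209, 212, 209, 174, 157, 158, 155, 156, 135, 96, 74, 74, 71, 71, 108, 109, 109, 106, 106, 105, 109, 108, 108, 107, 107, 123, 134, 134, 133, 134, 135, 134, 133, 132, 131, 135, 133, 133, 134]
400 [210, 209, 210, 212, 211, 211, 210, 209, 203, 189, 121, 81, 82, 88, 90, 87, 88, 109, 124, 128, 129, 132, 133, 132, 135, 136, 135, 160, 196, 208, 209, 209, 203, 207, 207, 210, 209, 208, 209, 208, 210, 205, 205, 206, 207, 207, 209, 207, 208, 206, 207, 207, 207, 207, 207, 195, 144, 134, 136, 136, 135, 135, 134, 135, 136, 122, 113, 132, 137, 133, 134, 135, 135, 134, 135, 134, 134, 135, 129, 134]
```

A clear gap has opened between cover b's edge (row 190) and cover c's rear underside (row 195). The bar is back about 12 mm. Laying the rear down now.

move_arm(increments=[{"jaw":-1,"dx":0,"dy":0,"dz":0.002,"twist":0},{"jaw":-1,"dx":0,"dy":0,"dz":0.002,"twist":0},{"jaw":-1,"dx":0,"dy":0,"dz":0.002,"twist":0},{"jaw":-1,"dx":0,"dy":0,"dz":0.002,"twist":0},{"jaw":-1,"dx":0,"dy":0,"dz":0,"twist":0}])

```text
t: 26.83
eef_pos: [0.5518, 0.0603, 0.133]
ee_rot: [-3.141, -0.003, -1.368]
force: [-14.3, -12.1, 45.4]
width: 0.0596
gripper_force: 36.2
```

```bash
python3 m.py pics/w19.png
```

```text
t 26.83 TCP station x 57.9 y 4.7 z 133.0  Fstation x -9.0 y 16.4 z 45.4 M [-4.64  5.08  0.09]
225 [209, 210, 207, 210, 209, 206, 206, 208, 205, 209, 206, 207, 207, 207, 206, 207, 206, 207, 209, 207, 207, 207, 210, 206, 208, 208, 206, 207, 205, 204, 209, 205, 207, 207, 207, 206, 205, 206, 207, 208, 206, 204, 209, 206, 204, 207, 205, 202, 201, 153, 143, 140, 142, 139, 126, 95, 101, 105, 104, 107, 107, 107, 105, 109, 106, 118, 132, 134, 135, 136, 136, 133, 133, 135, 135, 135, 134, 132, 134, 131]
265 [209, 208, 208, 209, 210, 208, 207, 211, 211, 209, 208, 210, 209, 210, 208, 207, 208, 210, 209, 208, 207, 210, 208, 210, 206, 210, 205, 207, 210, 207, 207, 208, 208, 207, 207, 209, 207, 207, 209, 207, 208, 208, 207, 207, 207, 164, 154, 152, 152, 153, 154, 152, 154, 149, 127, 90, 97, 102, 101, 101, 102, 102, 102, 103, 102, 114, 129, 133, 132, 134, 137, 133, 133, 133, 135, 133, 135, 131, 132, 134]
400 [208, 208, 209, 209, 207, 209, 208, 209, 208, 207, 207, 207, 207, 189, 132, 91, 94, 112, 121, 123, 123, 126, 125, 125, 128, 162, 194, 205, 205, 206, 206, 206, 206, 207, 206, 205, 206, 206, 204, 205, 206, 206, 205, 206, 205, 205, 204, 205, 205, 207, 205, 206, 204, 205, 196, 194, 195, 193, 146, 137, 135, 136, 135, 136, 125, 111, 124, 133, 135, 133, 134, 135, 135, 133, 133, 133, 135, 135, 133, 130]
```

move_arm(increments=[{"jaw":-1,"dx":0,"dy":0,"dz":-0.002,"twist":0},{"jaw":-1,"dx":0,"dy":0,"dz":0,"twist":0},{"jaw":-1,"dx":0,"dy":0,"dz":0,"twist":0}], force=10)

```text
t: 27.13
eef_pos: [0.5518, 0.0605, 0.1331]
ee_rot: [-3.141, -0.003, -1.369]
force: [-5.6, -10.4, 27.8]
width: 0.06
gripper_force: 17.5
```

move_arm(increments=[{"jaw":-1,"dx":0,"dy":0,"dz":0.001,"twist":0},{"jaw":-1,"dx":0,"dy":0,"dz":0.001,"twist":0},{"jaw":-1,"dx":0,"dy":0,"dz":0.001,"twist":0},{"jaw":-1,"dx":0,"dy":0,"dz":0,"twist":0}])

```text
t: 27.47
eef_pos: [0.5518, 0.0605, 0.1324]
ee_rot: [-3.14, -0.003, -1.368]
force: [-16.5, -11.1, 49.8]
width: 0.0604
gripper_force: 29.3
```

```bash
python3 m.py pics/w20.png
```

```text
t 27.47 TCP station x 58.1 y 4.7 z 132.4  Fstation x -7.5 y 18.3 z 49.8 M [-4.27  5.68  0.02]
225 [209, 204, 207, 208, 208, 208, 208, 207, 206, 206, 207, 208, 208, 206, 209, 206, 208, 207, 207, 205, 207, 208, 205, 206, 206, 206, 207, 206, 207, 208, 206, 207, 207, 205, 204, 206, 206, 206, 205, 204, 205, 204, 205, 205, 204, 205, 204, 205, 201, 155, 141, 141, 140, 137, 128, 89, 100, 106, 107, 103, 104, 106, 107, 106, 106, 114, 129, 134, 132, 135, 134, 135, 134, 135, 132, 133, 132, 134, 133, 134]
265 [208, 207, 206, 209, 208, 211, 208, 210, 208, 207, 207, 208, 209, 207, 209, 209, 210, 209, 207, 207, 210, 208, 209, 207, 207, 210, 207, 208, 207, 207, 207, 206, 208, 209, 208, 208, 208, 205, 207, 208, 206, 207, 207, 207, 207, 163, 155, 154, 151, 154, 155, 151, 154, 150, 127, 77, 99, 101, 101, 102, 103, 104, 102, 103, 104, 112, 127, 132, 135, 133, 135, 136, 134, 135, 134, 135, 134, 133, 134, 133]
400 [208, 207, 208, 210, 207, 208, 209, 207, 207, 208, 208, 209, 205, 188, 125, 90, 92, 113, 120, 122, 122, 123, 123, 124, 128, 162, 196, 203, 205, 205, 206, 206, 206, 205, 206, 207, 203, 204, 206, 204, 205, 203, 204, 204, 205, 206, 206, 204, 207, 205, 204, 204, 203, 199, 195, 197, 196, 195, 145, 135, 135, 137, 133, 134, 125, 109, 124, 133, 135, 136, 134, 133, 136, 135, 134, 135, 134, 136, 133, 132]
```

move_arm(increments=[{"jaw":-1,"dx":0,"dy":0,"dz":-0.003,"twist":0},{"jaw":-1,"dx":0,"dy":0,"dz":0,"twist":0}])

```text
t: 27.68
eef_pos: [0.5517, 0.0608, 0.1323]
ee_rot: [-3.14, -0.002, -1.369]
force: [1.4, -12.9, 10.6]
width: 0.0598
gripper_force: 14.5
```

Run:
```python
from ft import *
s=arm.get_state(); c=info("wrist"); p=s["eef_pos"]; y=s["ee_rot"][2]; print(p,s["force"],s["gripper_force"])
f=arm.grab_frame("wrist"); cv2.imwrite("pics/w21.png",f); g=cv2.cvtColor(f,cv2.COLOR_BGR2GRAY).astype(int)
for r in(140,150,160,170,180,190,195): print(r,g[r,335:350].tolist(),g[r,425:460].tolist())
for r in(150,185,200,210,220,230): print(r,g[r,165:205].tolist())
for col in(190,200,300,370,430,440): print(col,g[148:212,col].tolist())
```

```text
[0.55173816 0.06077942 0.13228636] [  1.38320317 -12.87574652  10.56836781] 14.527388956630602
140 [207, 206, 207, 207, 208, 209, 210, 208, 209, 207, 207, 208, 207, 209, 209] [207, 208, 207, 206, 206, 207, 209, 205, 207, 205, 208, 207, 206, 207, 206, 182, 93, 82, 84, 84, 86, 90, 132, 163, 171, 172, 170, 168, 167, 171, 167, 170, 173, 170, 169]
150 [207, 209, 211, 207, 208, 206, 209, 208, 209, 208, 208, 208, 210, 209, 210] [208, 209, 205, 208, 206, 208, 206, 206, 205, 206, 207, 207, 204, 206, 186, 107, 88, 85, 85, 88, 84, 130, 161, 171, 173, 170, 168, 168, 170, 170, 169, 168, 169, 171, 171]
160 [207, 196, 162, 100, 87, 87, 88, 93, 108, 118, 120, 118, 119, 118, 119] [119, 120, 118, 116, 116, 117, 116, 117, 116, 116, 117, 117, 116, 117, 117, 114, 102, 86, 82, 84, 130, 159, 174, 170, 171, 169, 168, 166, 168, 169, 169, 167, 167, 169, 170]
170 [208, 192, 166, 112, 124, 122, 122, 113, 113, 153, 193, 201, 207, 207, 206] [204, 206, 203, 206, 205, 206, 206, 207, 204, 207, 206, 204, 208, 204, 207, 205, 206, 205, 206, 194, 171, 172, 171, 169, 168, 168, 168, 168, 170, 168, 169, 168, 168, 171, 164]
[... 3128 characters left out ...]
 205, 157, 147, 149, 148, 138, 117, 129, 141, 135, 134, 134, 137, 134]
430 [207, 206, 208, 200, 181, 139, 126, 132, 123, 117, 115, 118, 117, 119, 119, 110, 155, 189, 204, 206, 206, 205, 206, 208, 206, 204, 206, 206, 205, 205, 203, 207, 206, 206, 205, 205, 206, 205, 205, 205, 206, 204, 159, 145, 147, 145, 136, 131, 132, 134, 133, 132, 133, 135, 135, 121, 103, 118, 127, 133, 132, 133, 131, 134]
440 [119, 109, 107, 94, 87, 84, 86, 84, 78, 78, 84, 103, 114, 117, 119, 128, 158, 188, 203, 207, 204, 206, 205, 206, 204, 205, 205, 206, 206, 204, 205, 205, 205, 205, 205, 203, 206, 203, 205, 160, 146, 144, 146, 134, 131, 128, 128, 124, 121, 119, 108, 103, 97, 85, 84, 74, 72, 73, 79, 80, 83, 83, 85, 89]
```

Force and image agree that cover c's -y side is catching the wall: Fy is +18 N, and the visible gap is on the +y side only. I'll ease up, shift +1.7 mm in y and press again.

move_arm(increments=[{"jaw":-1,"dx":0,"dy":0,"dz":-0.003,"twist":0},{"jaw":-1,"dx":0,"dy":0,"dz":-0.001,"twist":0},{"jaw":-1,"dx":0,"dy":0.001,"dz":0,"twist":0},{"jaw":-1,"dx":0,"dy":0.0007,"dz":0,"twist":0},{"jaw":-1,"dx":0,"dy":0,"dz":0,"twist":0},{"jaw":-1,"dx":0,"dy":0,"dz":0,"twist":0}], force=15)

```text
t: 28.23
eef_pos: [0.5505, 0.0617, 0.1343]
ee_rot: [-3.14, -0.0, -1.37]
force: [3.4, -4.4, -1.7]
width: 0.0598
gripper_force: 18.7
```

```bash
python3 m.py pics/w22.png | head -1
python3 - <<'E'
from h import *
g=cv2.cvtColor(cv2.imread("pics/w22.png"),cv2.COLOR_BGR2GRAY).astype(int)
for r in(160,170,180): print(r,g[r,335:350].tolist(),g[r,430:462].tolist())
for r in(200,210,220): print(r,g[r,165:195].tolist())
for col in(230,400): print(col,g[148:212,col].tolist())
E
```

```text
t 28.23 TCP station x 59.5 y 5.7 z 134.3  Fstation x -5.0 y -2.5 z -1.7 M [-1.68 -1.47  0.05]
160 [152, 115, 123, 123, 124, 123, 121, 114, 110, 119, 119, 116, 120, 116, 116] [118, 116, 114, 116, 114, 116, 116, 116, 116, 115, 112, 106, 125, 140, 144, 173, 170, 170, 170, 170, 170, 171, 171, 172, 170, 172, 167, 138, 102, 101, 103, 102]
170 [143, 95, 93, 93, 95, 92, 91, 93, 120, 160, 191, 204, 210, 207, 207] [206, 207, 208, 204, 206, 207, 207, 206, 207, 206, 208, 207, 204, 201, 185, 169, 168, 169, 168, 170, 170, 171, 168, 171, 170, 167, 123, 77, 78, 77, 74, 79]
180 [130, 75, 73, 73, 74, 73, 78, 94, 123, 178, 194, 205, 206, 207, 209] [205, 206, 204, 206, 206, 203, 207, 207, 206, 205, 208, 204, 192, 167, 169, 169, 169, 169, 170, 169, 168, 169, 170, 170, 166, 117, 77, 77, 74, 76, 76, 72]
200 [94, 96, 105, 156, 171, 170, 170, 170, 169, 169, 168, 166, 159, 161, 160, 162, 155, 124, 89, 92, 96, 98, 96, 96, 98, 95, 98, 97, 96, 98]
210 [92, 94, 94, 95, 138, 162, 159, 159, 159, 156, 158, 156, 157, 159, 149, 121, 130, 133, 134, 134, 133, 134, 132, 134, 134, 134, 134, 132, 137, 133]
220 [100, 93, 95, 94, 93, 120, 161, 160, 158, 158, 158, 157, 156, 158, 155, 157, 145, 124, 127, 135, 134, 133, 133, 135, 131, 135, 135, 133, 133, 135]
230 [209, 212, 210, 211, 211, 212, 209, 210, 210, 211, 209, 210, 209, 208, 209, 208, 209, 208, 209, 207, 208, 211, 207, 207, 206, 206, 208, 208, 207, 209, 207, 207, 208, 207, 207, 206, 205, 207, 164, 156, 147, 137, 134, 96, 83, 87, 86, 92, 101, 106, 102, 106, 104, 106, 106, 106, 110, 126, 131, 134, 136, 136, 138, 134]
400 [199, 183, 118, 81, 83, 84, 88, 87, 103, 113, 119, 118, 120, 121, 121, 133, 179, 197, 204, 208, 207, 207, 207, 208, 206, 207, 210, 209, 206, 208, 206, 206, 206, 206, 207, 208, 206, 206, 208, 208, 205, 206, 205, 205, 204, 206, 199, 197, 196, 177, 145, 136, 136, 136, 137, 127, 109, 124, 130, 135, 136, 134, 135, 135]
```

move_arm(increments=[{"jaw":-1,"dx":0,"dy":0.0003,"dz":0.002,"twist":0},{"jaw":-1,"dx":0,"dy":0,"dz":0.002,"twist":0},{"jaw":-1,"dx":0,"dy":0,"dz":0.001,"twist":0},{"jaw":-1,"dx":0,"dy":0,"dz":0,"twist":0}])

```text
t: 28.62
eef_pos: [0.5503, 0.0608, 0.1303]
ee_rot: [-3.14, -0.002, -1.369]
force: [1.9, -9.6, 7.6]
width: 0.06
gripper_force: 17.4
```

move_arm(increments=[{"jaw":-1,"dx":0,"dy":0,"dz":0.002,"twist":0},{"jaw":-1,"dx":0,"dy":0,"dz":0.002,"twist":0},{"jaw":-1,"dx":0,"dy":0,"dz":0,"twist":0}])

```text
t: 28.87
eef_pos: [0.5505, 0.0599, 0.1266]
ee_rot: [-3.14, -0.003, -1.369]
force: [3.6, -14.1, 9.6]
width: 0.0599
gripper_force: 19.9
```

```bash
python3 m.py pics/w23.png
python3 - <<'E'
from h import *
g=cv2.cvtColor(cv2.imread("pics/w23.png"),cv2.COLOR_BGR2GRAY).astype(int)
for r in(160,170,180): print(r,g[r,335:350].tolist(),g[r,430:462].tolist())
for r in(200,210,220): print(r,g[r,165:195].tolist())
E
```

```text
t 28.87 TCP station x 57.8 y 6.0 z 126.6  Fstation x -14.6 y -0.7 z 9.6 M [-5.25 -1.09  0.07]
225 [205, 205, 206, 206, 204, 203, 206, 205, 205, 206, 204, 206, 204, 203, 204, 204, 206, 206, 205, 202, 205, 202, 206, 205, 204, 204, 205, 203, 202, 203, 204, 203, 202, 204, 200, 203, 202, 202, 202, 202, 201, 201, 203, 201, 201, 202, 202, 200, 201, 202, 160, 152, 140, 141, 140, 138, 138, 132, 124, 103, 99, 100, 106, 121, 129, 134, 136, 135, 137, 134, 138, 137, 135, 135, 134, 135, 134, 134, 133, 137]
265 [206, 206, 205, 203, 206, 204, 207, 205, 203, 206, 204, 205, 204, 205, 204, 206, 205, 204, 207, 204, 204, 205, 206, 204, 204, 206, 206, 204, 205, 204, 203, 205, 205, 204, 204, 205, 203, 204, 205, 204, 203, 203, 206, 205, 205, 206, 159, 154, 151, 152, 154, 153, 152, 152, 150, 151, 150, 140, 128, 98, 96, 96, 101, 122, 128, 132, 133, 134, 137, 136, 134, 133, 135, 137, 136, 135, 135, 135, 134, 133]
400 [204, 203, 204, 205, 205, 206, 203, 205, 204, 204, 204, 204, 204, 204, 202, 188, 164, 120, 104, 101, 132, 180, 199, 202, 203, 202, 205, 205, 204, 204, 204, 203, 203, 205, 204, 204, 202, 203, 205, 
[... 633 characters left out ...]
, 167, 164, 164, 164, 167, 164, 157]
180 [128, 71, 76, 72, 78, 73, 84, 103, 135, 194, 203, 205, 205, 204, 203] [202, 203, 202, 202, 203, 201, 201, 203, 201, 176, 93, 77, 81, 81, 101, 150, 162, 168, 166, 165, 166, 165, 165, 162, 163, 166, 163, 166, 166, 166, 151, 100]
200 [165, 165, 163, 164, 164, 165, 151, 107, 108, 102, 95, 76, 66, 67, 68, 68, 71, 70, 68, 72, 85, 88, 91, 89, 90, 87, 93, 89, 92, 91]
210 [155, 157, 153, 154, 153, 151, 106, 108, 105, 108, 105, 94, 77, 64, 64, 66, 78, 111, 128, 133, 132, 133, 132, 131, 135, 134, 133, 133, 134, 132]
220 [154, 153, 153, 152, 152, 155, 155, 154, 156, 150, 107, 108, 96, 81, 61, 64, 65, 73, 100, 123, 133, 133, 132, 133, 132, 134, 132, 132, 134, 131]
```

Cover c has dropped in and is nearly level, with dark gaps on both sides. I'll let the bar push it back against b, release, then press down with the fingertips.

move_arm(increments=[{"jaw":-1,"dx":0.0015,"dy":0,"dz":0.0005,"twist":0},{"jaw":-1,"dx":0.0015,"dy":-0.0005,"dz":0.0005,"twist":0},{"jaw":-1,"dx":0.001,"dy":0,"dz":0,"twist":0},{"jaw":-1,"dx":0,"dy":0,"dz":0,"twist":0},{"jaw":0.6,"dx":0,"dy":0,"dz":0,"twist":0},{"jaw":0.6,"dx":0,"dy":0,"dz":0,"twist":0},{"jaw":0.6,"dx":0,"dy":0,"dz":0.001,"twist":0},{"jaw":0.6,"dx":0,"dy":0,"dz":0.001,"twist":0},{"jaw":0.6,"dx":0,"dy":0,"dz":0,"twist":0}])

```text
t: 29.67
eef_pos: [0.5544, 0.0596, 0.126]
ee_rot: [-3.133, 0.0, -1.368]
force: [1.8, 1.2, 22.7]
width: 0.0698
gripper_force: 11.4
```

```bash
python3 m.py pics/w24.png
```

```text
t 29.67 TCP station x 56.7 y 2.3 z 126.0  Fstation x 0.9 y -2.0 z 22.7 M [ 0.38  0.47 -0.06]
225 [201, 201, 200, 201, 199, 200, 199, 202, 202, 200, 199, 197, 200, 200, 200, 199, 199, 197, 199, 200, 200, 199, 199, 199, 200, 200, 200, 197, 200, 200, 200, 198, 201, 199, 197, 197, 197, 198, 196, 198, 198, 199, 199, 199, 198, 197, 157, 148, 139, 137, 137, 139, 137, 134, 134, 136, 135, 136, 134, 128, 119, 99, 107, 125, 130, 133, 134, 132, 132, 133, 135, 130, 133, 133, 130, 128, 131, 131, 132, 131]
265 [203, 200, 202, 201, 200, 200, 202, 204, 202, 198, 200, 200, 199, 201, 201, 200, 198, 199, 201, 201, 198, 201, 202, 200, 201, 201, 199, 200, 202, 200, 201, 199, 204, 200, 198, 202, 201, 200, 200, 200, 200, 199, 199, 200, 200, 198, 193, 192, 193, 191, 155, 148, 147, 149, 148, 147, 149, 148, 147, 138, 121, 84, 102, 123, 126, 128, 134, 133, 132, 135, 133, 133, 131, 133, 129, 132, 133, 132, 132, 131]
400 [202, 201, 201, 199, 200, 199, 199, 201, 201, 200, 200, 200, 199, 199, 201, 201, 199, 193, 175, 117, 115, 169, 192, 199, 199, 201, 201, 199, 203, 200, 199, 198, 200, 200, 200, 199, 200, 198, 200, 198, 199, 198, 198, 200, 197, 199, 199, 198, 199, 199, 195, 198, 196, 195, 195, 194, 167, 140, 133, 135, 131, 120, 86, 112, 127, 129, 133, 135, 132, 131, 135, 133, 135, 134, 134, 131, 133, 131, 131, 131]
```

move_arm(increments=[{"jaw":0.85,"dx":0,"dy":0,"dz":-0.001,"twist":0},{"jaw":0.85,"dx":0,"dy":0.001,"dz":0,"twist":0},{"jaw":0.85,"dx":0,"dy":0.001,"dz":0,"twist":0},{"jaw":0.85,"dx":0,"dy":0,"dz":-0.01,"twist":0},{"jaw":0.85,"dx":0,"dy":0,"dz":-0.03,"twist":0},{"jaw":0.85,"dx":-0.02,"dy":0,"dz":-0.03,"twist":0},{"jaw":0.85,"dx":-0.03,"dy":0,"dz":-0.03,"twist":0},{"jaw":0.85,"dx":-0.03,"dy":0,"dz":-0.03,"twist":0},{"jaw":0.85,"dx":-0.02,"dy":0,"dz":-0.03,"twist":0},{"jaw":0.85,"dx":0,"dy":0,"dz":0,"twist":0},{"jaw":0.85,"dx":0,"dy":0,"dz":0,"twist":0}])

```text
t: 30.63
eef_pos: [0.529, 0.1561, 0.2843]
ee_rot: [-3.138, 0.002, -1.368]
force: [-0.1, -0.4, -1.4]
width: 0.081
gripper_force: 0.0
```

Run:
```python
from h import *
seated(ks="abc",png="pics/w25.png"); s=arm.get_state(); print(s["t"],s["eef_pos"],s["force"])
# flatness: fit of c at other base heights
c=info("wrist"); g=cv2.cvtColor(cv2.imread("pics/w25.png"),cv2.COLOR_BGR2GRAY)
for n in("scene",):
    f=arm.grab_frame(n); cv2.imwrite("pics/s25.png",f)
    for k in("cover_a_grip","cover_b_grip","cover_c_grip","spring_side"): print(k,[(np.round(d["position"],4).tolist(),round(d["score"],2)) for d in arm.pinpoint(n,k)])
    for k in("noodle_bowl","sauce_bottle","pickle_jar","steel_cup","dip_bowl"): print(k,[(np.round(d["position"],3).tolist(),round(d["score"],2)) for d in arm.pinpoint(n,k)][:1])
```

```text
station [0.5678 0.005  1.7727] deg 101.57 err 1.739 px 8595
a min() iterable argument is empty
cover_b_grip [ 0.5709 -0.018   1.7831] deg 102.16 err 0.007 px 3132
b in station -23.1 1.5 deg 0.59
cover_c_grip [0.5522 0.0569 1.7691] deg 101.36 err 0.003 px 12531
c in station 53.9 4.9 deg -0.21
31.0333 [0.52883817 0.15358062 0.28158244] [-0.70316301  0.02692999 -1.20633684]
cover_a_grip [([0.5894, -0.0735, 0.0745], 0.95)]
cover_b_grip [([0.5668, -0.0201, 0.0783], 0.9)]
cover_c_grip [([0.2749, -0.3527, 0.0256], 0.82), ([0.6563, -0.4584, 0.0292], 0.73), ([0.5521, 0.0598, 0.077], 0.62)]
spring_side [([0.5498, 0.0871, 0.0597], 0.69)]
noodle_bowl [([0.802, 0.04, 0.003], 0.6)]
sauce_bottle [([0.726, -0.263, 0.001], 0.83)]
pickle_jar [([0.754, 0.216, -0.001], 0.93)]
steel_cup [([0.368, 0.134, 0.002], 0.88)]
dip_bowl [([0.353, -0.186, 0.001], 0.91)]
```

Run:
```python
from h import *
c=info("wrist"); f=arm.grab_frame("wrist"); k="cover_c_grip"; m=pick("wrist",k,(.552,.058),.06)
g=cv2.cvtColor(f,cv2.COLOR_BGR2GRAY).astype(int)
T=cv2.GaussianBlur(m.astype(float),(0,0),1)
def cost(v):
    im=np.zeros((1600,2560),np.uint8); Rm=(R.from_euler("z",v[2])*R.from_euler("xy",v[4:6])).as_matrix()
    for b in M[k]:
        u=proj("wrist",boxpts(b)@Rm.T+[v[0],v[1],v[3]],c); h=cv2.convexHull(((u+.5)*4-.5).astype(np.float32)*16).round().astype(np.int32); cv2.fillConvexPoly(im,h,255,shift=4)
    r=cv2.GaussianBlur(cv2.resize(im,(640,400),interpolation=cv2.INTER_AREA)/255.,(0,0),1); return ((r-T)**2).sum()/T.sum()
x0=np.array([.5522,.0569,1.7691,.048,0,0]); S=np.array([x0]*7)+np.r_[np.zeros((1,6)),np.diag([.004,.004,.03,.005,.04,.04])]
r=minimize(cost,x0,method="Nelder-Mead",options=dict(initial_simplex=S,maxiter=350,xatol=1e-5,fatol=1e-6)); print(r.x.round(4),"roll,pitch deg",np.degrees(r.x[4:]).round(2),r.fun)
for t in((0,0),(0,.05),(0,-.05),(.03,0),(-.03,0)): print(t,[round(cost([*x0[:3],z,*t]),4) for z in(.044,.048,.052)])
# seam profile between b and c, world points on c near rear edges
s=np.array([.5678,.005]); ex=np.array([-.2003,.9797]);ey=np.array([-.9797,-.2003])
for yy in(-50,-35,40,50):
    P=[[*(s+x/1e3*ex+yy/1e3*ey),.060] for x in np.arange(0 if yy>0 else 20,(18 if yy>0 else 38),1)]
    uv=proj("wrist",P,c); print(yy,uv[0].round(),[int(g[int(round(v)),int(round(u))]) if 0<=v<400 else -1 for u,v in uv])
```

```text
[5.5220e-01 5.7000e-02 1.7693e+00 4.7700e-02 2.0000e-04 5.2000e-03] roll,pitch deg [0.01 0.3 ] 0.0024262956279864326
(0, 0) [np.float64(0.007), np.float64(0.0028), np.float64(0.0105)]
(0, 0.05) [np.float64(0.0099), np.float64(0.0044), np.float64(0.0102)]
(0, -0.05) [np.float64(0.0075), np.float64(0.0044), np.float64(0.0128)]
(0.03, 0) [np.float64(0.008), np.float64(0.0029), np.float64(0.0099)]
(-0.03, 0) [np.float64(0.0069), np.float64(0.0029), np.float64(0.0103)]
-50 [249.  19.] [233, 232, 233, 233, 233, 233, 234, 232, 232, 154, 231, 231, 233, 234, 233, 232, 232, 233]
-35 [267.  19.] [232, 233, 233, 233, 232, 232, 233, 232, 231, 194, 232, 232, 234, 233, 233, 233, 232, 233]
40 [360.  -8.] [-1, -1, -1, -1, -1, -1, -1, 232, 226, 162, 232, 234, 231, 232, 232, 232, 233, 232]
50 [372.  -8.] [-1, -1, -1, -1, -1, -1, -1, 232, 228, 150, 231, 232, 231, 231, 232, 232, 231, 232]
```

move_arm(increments=[{"jaw":0.85,"dx":0.035,"dy":0,"dz":-0.01,"twist":0},{"jaw":0.85,"dx":0.035,"dy":0,"dz":-0.01,"twist":0},{"jaw":0.85,"dx":0.03,"dy":0,"dz":-0.01,"twist":0},{"jaw":0.85,"dx":0,"dy":0,"dz":0,"twist":0},{"jaw":0.85,"dx":0,"dy":0,"dz":0,"twist":0}])

```text
t: 32.05
eef_pos: [0.5492, 0.0549, 0.313]
ee_rot: [-3.14, 0.0, -1.373]
force: [0.2, 0.9, 0.0]
width: 0.081
gripper_force: 0.0
```

Run:
```python
from h import *
c=info("wrist"); arm.grab_frame("wrist"); s=np.array([.5678,.005,1.7715]); ex=np.array([np.cos(s[2]),np.sin(s[2])]);ey=np.array([-ex[1],ex[0]])
for k,n in dict(a=(-81,-7),b=(-21,2),c=(54,5)).items():
    K=f"cover_{k}_grip"; t=s[:2]+n[0]/1e3*ex+n[1]/1e3*ey
    try: m=pick("wrist",K,t,.06)
    except Exception as e: print(k,e); continue
    for z in(.045,.048,.051):
        p,e=fit(K,[("wrist",c,m)],t,[s[2]],z); d=p[:2]-s[:2]; print(k,z,"%.1f %.1f deg %.2f err %.4f"%(d@ex*1e3,d@ey*1e3,np.degrees(p[2]-s[2]),e),m.sum())
```

```text
a 0.045 -82.2 -7.3 deg 0.89 err 0.0051 8770
a 0.048 -82.0 -7.1 deg 0.81 err 0.0032 8770
a 0.051 -81.9 -6.9 deg 0.89 err 0.0037 8770
b 0.045 -21.1 1.7 deg 0.36 err 0.0050 9479
b 0.048 -21.1 1.6 deg 0.42 err 0.0034 9479
b 0.051 -21.2 1.6 deg 0.35 err 0.0058 9479
c 0.045 55.2 5.3 deg 0.44 err 0.0093 8167
c 0.048 54.5 5.3 deg 0.51 err 0.0141 8167
c 0.051 53.8 5.3 deg 0.62 err 0.0225 8167
```

All three covers are in place at ledge height, and the gripper is clear of everything. Handing in.

```bash
python3 -c "
from station import arm
print(arm.job_done())"
```

```text
the job is handed in; nothing more can be done
None
```

I fitted covers a, b and c into the station's mouth and handed the job in at about 32 s. In the last camera checks all three lie flat on the ledges, handles up, touching each other, with c against the sprung bar; I don't have the judge's result. I didn't touch the other kitchenware. While laying c down, one push peaked at about 50 N at the wrist. I backed off and re-aimed, but if it counts as the gripper's body pressing, it is over the 40 N limit.

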